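# Load and start the drawer steriliser

### The arm

A 6-joint arm with a two-finger parallel gripper is mounted at the origin on the work surface. World frame = base frame: x ahead of the robot, y to its left, z up, the work surface at z = 0. Lengths are in m, angles in rad, forces in N, time in s.
With the tool pointing down it reaches from about 0.35 to 0.775 m from the base axis. Payload 7.3 kg.
Tool frame: the origin (TCP) lies at the centre of the arm's flange, where the gripper is bolted on; the fingertips stand 178 mm ahead of it and the grasp point (between the pads) lies 159 mm ahead of it; x points along the fingers, y is the direction in which the jaws open and shut, and the axes are right-handed (so a half turn about x gives the same grasp; the last joint's range is limited). The gripper opens to 92 mm and grips with 3 to 60 N. Pads are 19 mm wide; open, the fingers measure 130 mm over their backs; the gripper's body (75 mm by 190 mm) begins 47 mm behind the grasp point.
Start: joints at [-1.276, 0.342, 1.524, -0, 1.275, -0.146], TCP at [0.224, -0.475, 0.405] pointing down, gripper open.
Joint ranges: [-2.53, 2.53], [-0.77, 2.02], [0.04, 2.7], [-1, 4.14], [0.28, 2.66], [-3.11, 3.11]. Speed limits (rad/s): [2.57, 2.57, 3.14, 3.14, 3.14, 3.14].

### API

Orientations are given as [roll, pitch, yaw] about the fixed x, y, z axes, in that order (R = Rz(yaw) Ry(pitch) Rx(roll)).
In Python, from cell import readout, cams, workorder gives the robot as it stands.
- The arm moves only by the shell command python3 -m inch 'ROWS' [FORCE]. ROWS is text: rows parted by semicolons, each of 5 numbers parted by spaces: the shift along the world's x, y, z in mm, then the turn about the world's z in rad, then the opening, from 0 (shut) to 1 (fully open). A call has 1 to 8 rows; each row shifts and turns the commanded pose from where the row before left it; what a row does not reach is not made up. A row lasts 1/12 s, in which the tool goes at most 41.7 mm and 7.16 degrees, less where a joint would pass 70% of its speed; a pose out of reach is approached as far as the arm can. A call is refused whole if a number of a shift passes 41.7 or a number of a turn 0.125, either way. A call with a gripper value outside its range is refused whole. The fingers move at their own pace and stop on an object; FORCE is the grip in N (left out, the last holds). Time passes only in rows, so rows that do not move let the fingers close. It gives the time, the measured TCP pose, the force and the opening at its end, in the units of the state.
- readout.observe(): the state, without advancing time (a new reading comes with each control period).
- cams.read_camera(name): name is "scene" or "top"; returns a dict with "color" (480x640x3 uint8, red, green, blue), "fx", "fy", "cx", "cy" (pixels), "dist_coeffs" ([k1, k2, p1, p2, k3] as OpenCV has them; the pictures are not rectified), "world_to_cam" (4x4, takes a point from world to camera coordinates). Camera axes: x right, y down, z forward; pixel columns grow to the right and rows downward; lengths in m; the calibration is good to about 2 mm. A picture is of the moment at which its call begins. There is no depth.
- workorder.hand_in(): hands the job in, once; it reports no verdict.
The state is a dict: "time": time; "qpos": joint angles; "qvel": joint speeds; "joint_efforts": joint torques, N m; "tool_pos": TCP position; "tool_rot": TCP orientation; "contact_force": force on the tool from outside, world axes, zero at the start; "torque": the same for the moment, N m; "opening": finger opening in m.
Only numpy, scipy, OpenCV 4.12 (cv2) and the standard library are available. Lean on these libraries where they do the work, as an engineer would, in place of code of your own. Each camera call takes 0.05 s, during which the arm holds its last target.

### The job

Get the washed kit sterilised for the next batch of mushroom bags: press the release on top of the steriliser so that its drawer pops out, lay every collar cap side by side in the tray's open bay and slide each scraper blade down into a slot of the tray's rack. Push the drawer home until it clicks shut, then twist the start switch clockwise to its stop and let it spring back. Do not knock over the jar, the spray bottle or the mug on the bench.

Things in the scene. Friction and masses are not known exactly. Their poses are not given: they have to be found in the camera images.
- drawer (a joint): Sliding of the steriliser's drawer, m: 0 shut and latched, 0.122 fully out towards the robot. A spring pushes it out (5 N when shut, 2.5 N when out). To latch, push it slightly past 0 (it stops at -0.003); it then stays at 0. A slow push takes 8 to 10 N at the end; a fast one meets a jolt of over 20 N in the last 15 mm, where the catch rides over the latch.
- drawer_front (a point): Middle of the drawer's front face, an upright aluminium panel 276 mm wide, 70 mm high (from 8 to 78 mm above the bench) and 12 mm thick. Moves with the drawer; x axis points into the cabinet (the way to push), z up. Push the drawer here.
- bay (a point): Centre of the floor of the open bay, the right-hand half of the drawer's tray seen from the robot: a flat steel floor 121 mm (x, in the drawer's sliding direction) by 122 mm (y), 18 mm above the bench, with walls 20 mm high round it and the tall drawer front on the robot's side. Moves with the drawer; x points into the cabinet, z up. Reachable only when the drawer is out.
- slot_a (a point): Foot of the nearer-to-the-middle rack slot in the left-hand half of the tray: centre of the slot's floor (18 mm above the bench). The slot runs along the point's x axis (drawer's sliding direction), is 70 mm long and open at its ends, 6 mm wide between white ribs 20 mm high, with flared lips (16 mm apart at the mouth) up to 28 mm above the tray floor. Moves with the drawer; x points into the cabinet, z up.
- slot_b (a point): The same for the second slot, 56 mm farther left (+y of the drawer).
- release (a joint): Travel of the release button, m: 0 up, 0.008 fully pressed. The latch lets go at about 6 mm; fully down takes about 6 N. It springs back.
- release_top (a point): Centre of the top of the release, a round grey push button 28 mm in diameter in a dark bezel, on the left front of the steriliser's top, standing 14 mm above the top plate (106 mm above the bench). Pressed straight down.
- switch (a joint): Turn of the start switch, rad: 0 at rest, 1.2 at its stop, growing clockwise seen from above. A spring (about 0.04 N m at rest, 0.18 N m at the stop) turns it back to 0 when let go.
- switch_grip (a point): Centre of the bar grip of the start switch, on its upright turning axis, 112 mm above the bench: a black bar 40 mm long (along the point's x axis), 12 mm thick (y), 22 mm high (its top is 11 mm above this point), on the right front of the steriliser's top. Turns with the switch.
- steriliser: Low white drawer steriliser, 280 mm wide, 230 mm deep, 92 mm high, fixed on the bench, its drawer front facing the robot. Origin on the bench at the middle of the cabinet's front face; x points into the cabinet, y to its left-hand side seen from the robot, z up. Its opening is 80 mm high at the top edge, so nothing in the tray may stand higher than about 60 mm above the tray floor.
- block: Grey plastic draining block, fixed, 92 mm long (x) by 100 mm wide (y), 38 mm high, with two parallel slots along its x axis at y = +30 and -30 mm, 5 mm wide, their floor 8 mm above the bench; the washed scrapers stand in it blade down. Origin at the centre of its underside.
- cap1_mid (a point): Plastic bag-neck collar with its cap on: a white cylinder 36 mm in diameter, 40 mm tall, 22 g, standing on the bench at the start. This point is its centre, half-way up (20 mm above its foot); its z axis is the cylinder's axis. Three or four of the four are present; None if absent.
- cap2_mid (a point): Plastic bag-neck collar with its cap on: a white cylinder 36 mm in diameter, 40 mm tall, 22 g, standing on the bench at the start. This point is its centre, half-way up (20 mm above its foot); its z axis is the cylinder's axis. Three or four of the four are present; None if absent.
- cap3_mid (a point): Plastic bag-neck collar with its cap on: a white cylinder 36 mm in diameter, 40 mm tall, 22 g, standing on the bench at the start. This point is its centre, half-way up (20 mm above its foot); its z axis is the cylinder's axis. Three or four of the four are present; None if absent.
- cap4_mid (a point): Plastic bag-neck collar with its cap on: a white cylinder 36 mm in diameter, 40 mm tall, 22 g, standing on the bench at the start. This point is its centre, half-way up (20 mm above its foot); its z axis is the cylinder's axis. Three or four of the four are present; None if absent.
- scraper1_grip (a point): Centre of the black handle bar of a hand scraper: handle 84 mm long (point's x), 16 mm thick (y), 18 mm high (z), running along the top of a steel blade 80 mm long, 3 mm thick, reaching 43 mm below this point. Weighs 110 g. Stands blade down in the draining block at the start, leaning up to 5 degrees. One or two of the two are present; None if absent.
- scraper1_edge (a point): Middle of the blade's lower edge of that scraper; x along the blade, y across its thickness, z up towards the handle.
- scraper2_grip (a point): Centre of the black handle bar of a hand scraper: handle 84 mm long (point's x), 16 mm thick (y), 18 mm high (z), running along the top of a steel blade 80 mm long, 3 mm thick, reaching 43 mm below this point. Weighs 110 g. Stands blade down in the draining block at the start, leaning up to 5 degrees. One or two of the two are present; None if absent.
- scraper2_edge (a point): Middle of the blade's lower edge of that scraper; x along the blade, y across its thickness, z up towards the handle.
- spawn_jar: Amber glass jar, 76 mm in diameter, 130 mm high, on the bench to the right. Origin at its underside. Not part of the job.
- spray: Clear spray bottle, 68 mm in diameter, 190 mm high, on the bench far right. Origin at its underside. Not part of the job.
- mug: Steel mug, 76 mm in diameter, 85 mm high, near the robot on the left. Origin at its underside. Not part of the job.
- tape_roll: Flat roll of tape lying among the caps, 54 mm in diameter, 20 mm high. Origin at its underside. Not part of the job.
Not all that is in view belongs to the job. What is shaped like the part that bears scraper2_grip but purple is not meant.

How it is judged:
On the way, in this order (a step that is already met when the one before it is completed fails the run):
1. the release is pressed and the drawer pops out (value of joint drawer above 0.11 m), for 0.2 s.
2. every cap lies in the open bay and every scraper stands in a rack slot, with the drawer out (x of cap1_mid in the frame of bay between -0.05 and 0.05 m and y of cap1_mid in the frame of bay between -0.053 and 0.053 m and z of cap1_mid in the frame of bay between 0 and 0.032 m and x of cap2_mid in the frame of bay between -0.05 and 0.05 m and y of cap2_mid in the frame of bay between -0.053 and 0.053 m and z of cap2_mid in the frame of bay between 0 and 0.032 m and x of cap3_mid in the frame of bay between -0.05 and 0.05 m and y of cap3_mid in the frame of bay between -0.053 and 0.053 m and z of cap3_mid in the frame of bay between 0 and 0.032 m and x of cap4_mid in the frame of bay between -0.05 and 0.05 m and y of cap4_mid in the frame of bay between -0.053 and 0.053 m and z of cap4_mid in the frame of bay between 0 and 0.032 m and ((x of scraper1_edge in the frame of slot_a between -0.028 and 0.028 m and y of scraper1_edge in the frame of slot_a between -0.006 and 0.006 m and z of scraper1_edge in the frame of slot_a between -0.003 and 0.005 m and angle between the z axis of scraper1_edge and the z axis of slot_a, either way round below 0.25 rad and angle between the x axis of scraper1_edge and the x axis of slot_a, either way round below 0.2 rad) or (x of scraper1_edge in the frame of slot_b between -0.028 and 0.028 m and y of scraper1_edge in the frame of slot_b between -0.006 and 0.006 m and z of scraper1_edge in the frame of slot_b between -0.003 and 0.005 m and angle between the z axis of scraper1_edge and the z axis of slot_b, either way round below 0.25 rad and angle between the x axis of scraper1_edge and the x axis of slot_b, either way round below 0.2 rad)) and ((x of scraper2_edge in the frame of slot_a between -0.028 and 0.028 m and y of scraper2_edge in the frame of slot_a between -0.006 and 0.006 m and z of scraper2_edge in the frame of slot_a between -0.003 and 0.005 m and angle between the z axis of scraper2_edge and the z axis of slot_a, either way round below 0.25 rad and angle between the x axis of scraper2_edge and the x axis of slot_a, either way round below 0.2 rad) or (x of scraper2_edge in the frame of slot_b between -0.028 and 0.028 m and y of scraper2_edge in the frame of slot_b between -0.006 and 0.006 m and z of scraper2_edge in the frame of slot_b between -0.003 and 0.005 m and angle between the z axis of scraper2_edge and the z axis of slot_b, either way round below 0.25 rad and angle between the x axis of scraper2_edge and the x axis of slot_b, either way round below 0.2 rad)) and value of joint drawer above 0.09 m), for 0.2 s.
3. the drawer is home and latched with its load (x of cap1_mid in the frame of bay between -0.05 and 0.05 m and y of cap1_mid in the frame of bay between -0.053 and 0.053 m and z of cap1_mid in the frame of bay between 0 and 0.032 m and x of cap2_mid in the frame of bay between -0.05 and 0.05 m and y of cap2_mid in the frame of bay between -0.053 and 0.053 m and z of cap2_mid in the frame of bay between 0 and 0.032 m and x of cap3_mid in the frame of bay between -0.05 and 0.05 m and y of cap3_mid in the frame of bay between -0.053 and 0.053 m and z of cap3_mid in the frame of bay between 0 and 0.032 m and x of cap4_mid in the frame of bay between -0.05 and 0.05 m and y of cap4_mid in the frame of bay between -0.053 and 0.053 m and z of cap4_mid in the frame of bay between 0 and 0.032 m and ((x of scraper1_edge in the frame of slot_a between -0.028 and 0.028 m and y of scraper1_edge in the frame of slot_a between -0.006 and 0.006 m and z of scraper1_edge in the frame of slot_a between -0.003 and 0.005 m and angle between the z axis of scraper1_edge and the z axis of slot_a, either way round below 0.25 rad and angle between the x axis of scraper1_edge and the x axis of slot_a, either way round below 0.2 rad) or (x of scraper1_edge in the frame of slot_b between -0.028 and 0.028 m and y of scraper1_edge in the frame of slot_b between -0.006 and 0.006 m and z of scraper1_edge in the frame of slot_b between -0.003 and 0.005 m and angle between the z axis of scraper1_edge and the z axis of slot_b, either way round below 0.25 rad and angle between the x axis of scraper1_edge and the x axis of slot_b, either way round below 0.2 rad)) and ((x of scraper2_edge in the frame of slot_a between -0.028 and 0.028 m and y of scraper2_edge in the frame of slot_a between -0.006 and 0.006 m and z of scraper2_edge in the frame of slot_a between -0.003 and 0.005 m and angle between the z axis of scraper2_edge and the z axis of slot_a, either way round below 0.25 rad and angle between the x axis of scraper2_edge and the x axis of slot_a, either way round below 0.2 rad) or (x of scraper2_edge in the frame of slot_b between -0.028 and 0.028 m and y of scraper2_edge in the frame of slot_b between -0.006 and 0.006 m and z of scraper2_edge in the frame of slot_b between -0.003 and 0.005 m and angle between the z axis of scraper2_edge and the z axis of slot_b, either way round below 0.25 rad and angle between the x axis of scraper2_edge and the x axis of slot_b, either way round below 0.2 rad)) and value of joint drawer below 0.004 m), for 0.3 s.
4. the start switch is at its stop with the drawer shut (value of joint switch above 1.1 rad and value of joint drawer below 0.004 m), for 0.05 s.
At the end, for the whole second after the job is handed in: Drawer latched shut (within 4 mm); every cap inside the open bay in one layer (centre under 32 mm above its floor); every scraper in a rack slot, blade down (edge within 5 mm of the floor, upright within 0.25 rad); release up; start switch back within 0.1 rad of rest (all of step 3 and value of joint drawer above -0.004 m and value of joint switch below 0.1 rad and value of joint release below 0.002 m); the robot touches nothing.
It fails at once if the jar, the spray bottle or the mug is knocked over (angle between any of spawn_jar, spray, mug's own z axis and vertical above 0.6 rad).
Of cap1, cap2, cap3, cap4 only 3 to 4 are there at a start; the rules pass over those that are not, and their reading is None.
Of scraper1, scraper2 only 1 to 2 are there at a start; the rules pass over those that are not, and their reading is None.
At some moment in a run one of cap1, cap2, cap3, cap4 may be knocked a few centimetres aside while the robot is not near it.
It also fails if it takes over 210 s, if anything falls off the work surface, if the arm or the gripper's body presses on something with over 40 N, if the wrist force passes 120 N, or if a joint passes its speed limit or range.

## Working session

There is one attempt and no reset: what is moved stays moved. The work goes in short steps, Python scripts to look and compute and a shell command to move; the robot and the scene stay as the last step left them, time stands still between calls to the robot, and variables do not carry over. Pictures are saved under pics/ and viewed, and the job is handed in when it is done.

```bash
ls; mkdir -p pics; python3 - <<'E'
from cell import readout,cams
import cv2
print(readout.observe())
for n in("scene","top"):
    d=cams.read_camera(n); cv2.imwrite(f"pics/{n}0.png",d["color"][:,:,::-1]); print({k:v for k,v in d.items() if k!="color"})
E
```

```text
pics
{'time': 0.0, 'qpos': array([-1.27595753e+00,  3.42693270e-01,  1.52505601e+00, -4.92983368e-07,
        1.27538151e+00, -1.45959068e-01]), 'qvel': array([-4.30502509e-04,  1.14555313e-03,  2.09841285e-04, -2.66334335e-03,
        4.45019051e-05, -1.30555944e-03]), 'joint_efforts': array([-1.11443722e-03, -4.31248212e+01, -2.44212538e+01,  7.17292889e-02,
        5.61598269e-02, -1.34935053e-04]), 'tool_pos': array([ 0.22399267, -0.47465266,  0.40404643]), 'tool_rot': array([-1.71644892,  1.56925819,  1.86594175]), 'contact_force': array([ 0.2093974 ,  0.6036976 , -0.05884393]), 'torque': array([-0.03515129, -0.04060994, -0.00483059]), 'opening': 0.09172531866562741}
{'fx': 438.3382233087294, 'fy': 438.3382233087294, 'cx': 317.6178182079059, 'cy': 232.29835589159615, 'dist_coeffs': array([0.00183394, 0.        , 0.        , 0.        , 0.        ]), 'world_to_cam': array([[ 0.7664104 ,  0.64220627,  0.0136458 , -0.36966273],
       [ 0.47932132, -0.55762268, -0.67772267, -0.20332062],
       [-0.42762854,  0.52595443, -0.73519098,  1.28226374],
       [ 0.        ,  0.        ,  0.        ,  1.        ]])}
{'fx': 489.1580532113478, 'fy': 489.1580532113478, 'cx': 325.1184738811028, 'cy': 246.22124442560238, 'dist_coeffs': array([0.02430877, 0.        , 0.        , 0.        , 0.        ]), 'world_to_cam': array([[ 0.02822857, -0.99936128,  0.02191314, -0.09913453],
       [-0.99174215, -0.03074347, -0.12450842,  0.49726528],
       [ 0.12510258, -0.01821749, -0.99197655,  1.32916246],
       [ 0.        ,  0.        ,  0.        ,  1.        ]])}
```

View pics/top0.png

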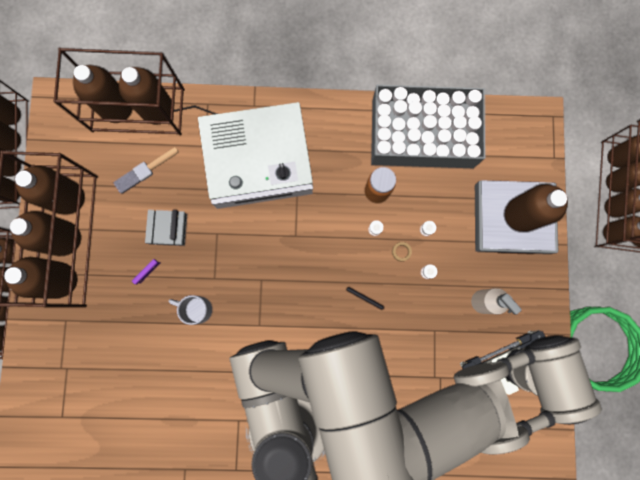

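View pics/scene0.png

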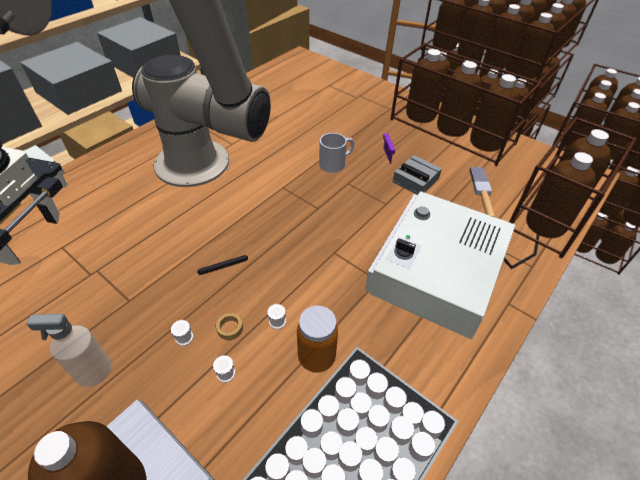

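```bash
python3 - <<'E'
import cv2
t=cv2.imread("pics/top0.png"); s=cv2.imread("pics/scene0.png")
a=cv2.resize(t[190:270,130:210],(400,400),interpolation=cv2.INTER_CUBIC)
b=cv2.resize(t[340:420,460:540],(400,400),interpolation=cv2.INTER_CUBIC)
cv2.imwrite("pics/c1.png",cv2.hconcat([a,b]))
a=cv2.resize(s[130:210,370:450],(400,400),interpolation=cv2.INTER_CUBIC)
b=cv2.resize(s[140:270,0:130],(400,400),interpolation=cv2.INTER_CUBIC)
cv2.imwrite("pics/c2.png",cv2.hconcat([a,b]))
E
```

```text
(no output)
```

View pics/c1.png

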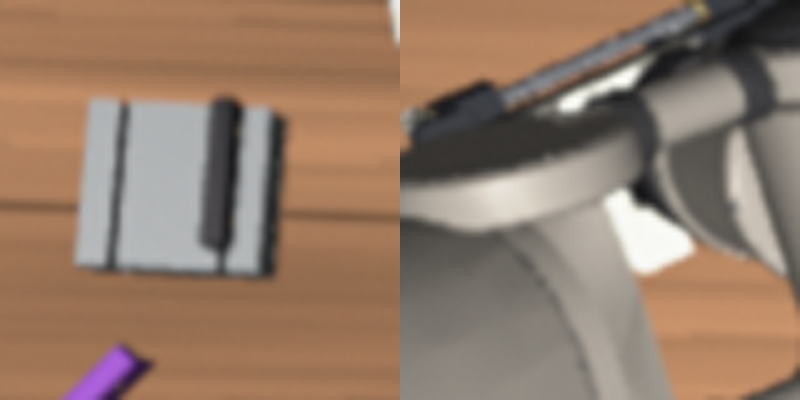

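View pics/c2.png

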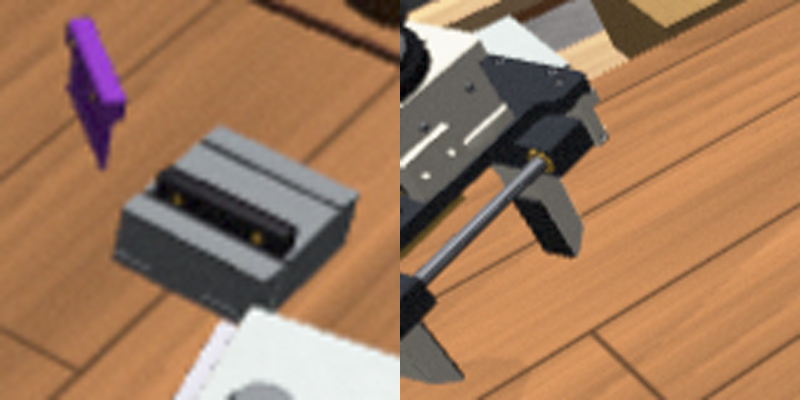

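```bash
cat >h.py <<'E'
import numpy as np,cv2
from cell import readout,cams
def grab(n):
    return cams.read_camera(n)
def ray(d,px):
    K=np.array([[d["fx"],0,d["cx"]],[0,d["fy"],d["cy"]],[0,0,1]])
    u=cv2.undistortPoints(np.array([[px]],float),K,d["dist_coeffs"])[0,0]
    T=d["world_to_cam"];R=T[:3,:3];o=-R.T@T[:3,3];v=R.T@np.array([u[0],u[1],1]);return o,v/np.linalg.norm(v)
def cast(d,px,z):
    o,v=ray(d,px);return o+v*(z-o[2])/v[2]
def tri(d1,p1,d2,p2):
    A=[];b=[]
    for d,p in((d1,p1),(d2,p2)):
        o,v=ray(d,p);M=np.eye(3)-np.outer(v,v);A.append(M);b.append(M@o)
    return np.linalg.solve(sum(A),sum(b))
def proj(d,P):
    K=np.array([[d["fx"],0,d["cx"]],[0,d["fy"],d["cy"]],[0,0,1]])
    T=d["world_to_cam"];return cv2.projectPoints(np.array([P],float),cv2.Rodrigues(T[:3,:3])[0],T[:3,3],K,d["dist_coeffs"])[0].reshape(-1,2)
def crop(d,x,y,w,h,k,f):
    cv2.imwrite(f,cv2.resize(d["color"][y:y+h,x:x+w,::-1],None,fx=k,fy=k,interpolation=cv2.INTER_CUBIC))
def state():
    s=readout.observe();R=cv2.Rodrigues(np.zeros(3))[0]
    from scipy.spatial.transform import Rotation as Ro
    R=Ro.from_euler("xyz",s["tool_rot"]).as_matrix()
    g=s["tool_pos"]+R[:,0]*.159
    print("t%.2f"%s["time"],"grasp",g.round(4),"x",R[:,0].round(3),"y",R[:,1].round(3),"F",s["contact_force"].round(1),"op",round(s["opening"],4),"q",s["qpos"].round(2))
    return s,R,g
E
python3 - <<'E'
from h import *
state()
t=grab("top");s=grab("scene")
crop(t,190,90,130,120,6,"pics/t1.png")
crop(s,360,185,160,150,5,"pics/s1.png")
crop(t,350,200,100,100,6,"pics/t2.png")
E
```

```text
t0.10 grasp [ 0.2239 -0.4745  0.2451] x [-0.     0.001 -1.   ] y [ 0.427 -0.904 -0.001] F [-0.4 -0.1 -0.1] op 0.0918 q [-1.28  0.34  1.52 -0.    1.28 -0.15]
```

View pics/t1.png

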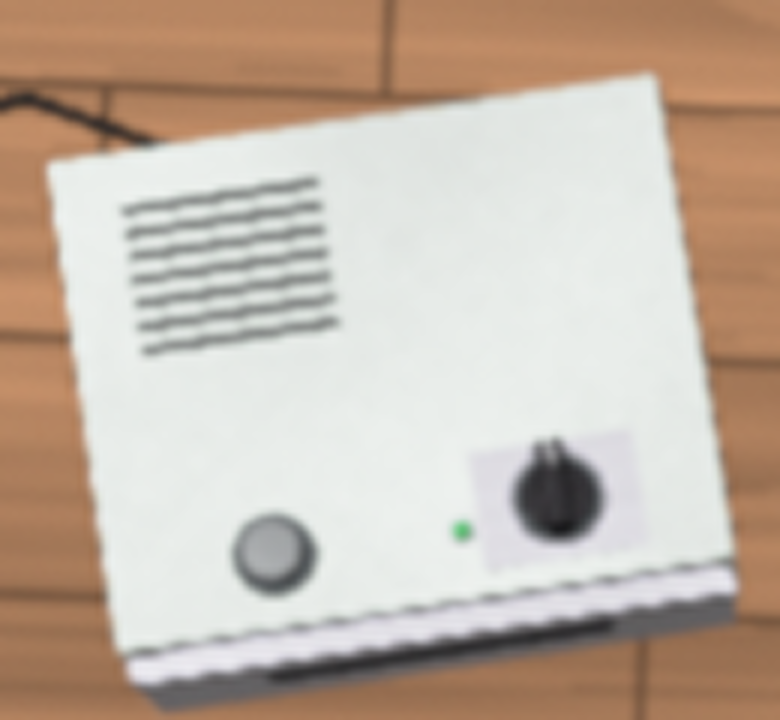

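View pics/s1.png

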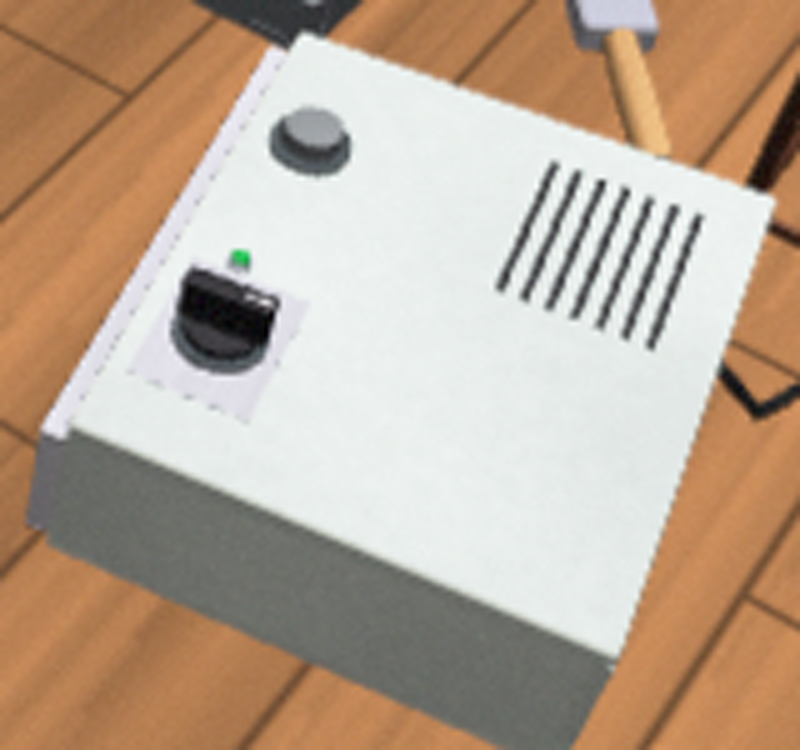

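View pics/t2.png

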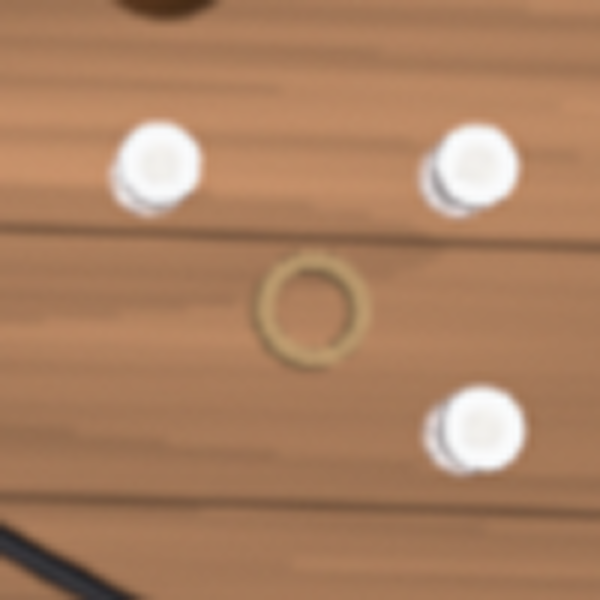

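```bash
python3 - <<'E'
from h import *
t=grab("top");s=grab("scene")
def T(c,z,o=(190,90),k=6): return cast(t,((c[0]+.5)/k-.5+o[0],(c[1]+.5)/k-.5+o[1]),z)
BL,BR,FR,FL=[T(c,.092) for c in((48,160),(655,75),(735,565),(122,655))]
print(BL,BR,FR,FL); n=np.linalg.norm
print("w",n(BL-BR),n(FL-FR),"d",n(BL-FL),n(BR-FR))
ex=(BL+BR-FL-FR);ex/=n(ex);print("yaw",np.arctan2(ex[1],ex[0]), "yaw from width",[np.arctan2(-(a-b)[0],(a-b)[1]) for a,b in((BL,BR),(FL,FR))],"O",(FL+FR)/2, "ctr",(BL+BR+FL+FR)/4)
def S(c,z,o=(360,185),k=5): return cast(s,((c[0]+.5)/k-.5+o[0],(c[1]+.5)/k-.5+o[1]),z)
c4=[S(c,.092) for c in((775,200),(612,660),(72,432),(303,33))]
print("scene",[c.round(4) for c in c4],"O",(c4[2]+c4[3])/2,"w",n(c4[2]-c4[3]),n(c4[0]-c4[1]),"yaw",[np.arctan2(*(c4[a]-c4[b])[[1,0]]) for a,b in((0,3),(1,2))])
print("btn",T((270,548),.106),S((314,128),.106)); 
print("sw top",T((557,490),.123), S((232,290),.123))
# caps
for nme,d,z in(("top",t,.04),("scene",s,.04)):
    g=d["color"].astype(int); m=((g.min(2)>225)).astype(np.uint8)
    nn,l,st,ce=cv2.connectedComponentsWithStats(m)
    for i in range(1,nn):
        if 30<st[i,4]<600: print(nme,st[i],ce[i].round(1),cast(d,ce[i],z).round(4))
E
```

```text
[0.83857654 0.27436431 0.092     ] [8.89845505e-01 5.73704756e-04 9.20000000e-02] [ 0.66129291 -0.04328005  0.092     ] [0.61078075 0.22833863 0.092     ]
w 0.27854946023526267 0.2762755563208688 d 0.23239897924981753 0.23272180737473197
yaw 0.19446456754929414 yaw from width [np.float64(0.18511233787592724), np.float64(0.18386678831513795)] O [0.63603683 0.09252929 0.092     ] ctr [0.75012393 0.11499915 0.092     ]
scene [array([0.8372, 0.2748, 0.092 ]), array([ 8.889e-01, -1.000e-04,  9.200e-02]), array([ 0.6696, -0.0442,  0.092 ]), array([0.6142, 0.2321, 0.092 ])] O [0.64187747 0.09394625 0.092     ] w 0.2817303118382805 0.2796268927910873 yaw [np.float64(0.1891306897513397), np.float64(0.1984896669817683)]
btn [0.6582879  0.16280861 0.106     ] [0.65811388 0.16345193 0.106     ]
sw top [0.68439596 0.03561557 0.123     ] [0.68874298 0.03923294 0.123     ]
top [ 74  65  15  14 162] [81.1 71.9] [0.9757 0.6219 0.04  ]
top [122  68  15  14 161] [128.7  74.2] [0.9751 0.4889 0.04  ]
top [395  87  12  12 112] [400.3  92.9] [ 0.9508 -0.2882  0.04  ]
top [380  90  12  11 108] [385.1  94.9]
[... 2699 characters left out ...]
631 -0.2574  0.04  ]
scene [386 387  20  20 317] [395.5 396.6] [ 0.8418 -0.2139  0.04  ]
scene [318 396  21  20 326] [328.2 405.3] [ 0.7601 -0.3034  0.04  ]
scene [301 410  22  22 368] [311.3 420.2] [ 0.754  -0.3419  0.04  ]
scene [412 432  23  24 418] [422.9 443.3] [ 0.9196 -0.2507  0.04  ]
scene [266 454  23  25 445] [276.8 465.8] [ 0.758  -0.4316  0.04  ]
scene [360 459  23  21 411] [370.7 469.9] [ 0.8765 -0.3394  0.04  ]
scene [393 458  23  22 410] [403.6 469. ] [ 0.916  -0.3044  0.04  ]
scene [322 465  23  15 295] [332.9 472.9] [ 0.833  -0.3817  0.04  ]
scene [285 470  23  10 161] [296.1 475.5] [ 0.7911 -0.4221  0.04  ]
scene [251 477  14   3  32] [257.8 478.2] [ 0.7475 -0.4638  0.04  ]
```

```bash
python3 -m inch '0 0 0 0 0;20 30 0 0 0;22 33 0 0 0;22 33 0 0 0;22 33 0 0 0;22 33 0 0 0;22 33 0 0 0;22 33 0 0 0' 20; python3 -m inch '22 33 0 0 0;22 33 0 0 0;22 33 0 0 0;22 33 0 0 0;22 33 0 0 0;22 33 0 0 0;22 33 0 0 0;22 33 0 0 0'
python3 - <<'E'
from h import *
state()
t=grab("top");cv2.imwrite("pics/top1.png",t["color"][:,:,::-1])
s=grab("scene");cv2.imwrite("pics/scene1.png",s["color"][:,:,::-1])
E
```

```text
time: 0.97
tool_pos: [0.3766, -0.2451, 0.4049]
tool_rot: [1.963, 1.57, -0.738]
contact_force: [1.3, -0.9, 0.4]
opening: 0.043
time: 1.63
tool_pos: [0.5527, 0.0192, 0.4048]
tool_rot: [2.053, 1.571, -0.647]
contact_force: [1.7, -1.1, 0.4]
opening: 0.0007
t1.63 grasp [0.5528 0.0192 0.2458] x [ 0. -0. -1.] y [ 0.427 -0.904  0.   ] F [ 1.7 -1.1  0.4] op 0.0007 q [-0.1   0.39  1.45 -0.    1.3   1.03]
```

View pics/top1.png

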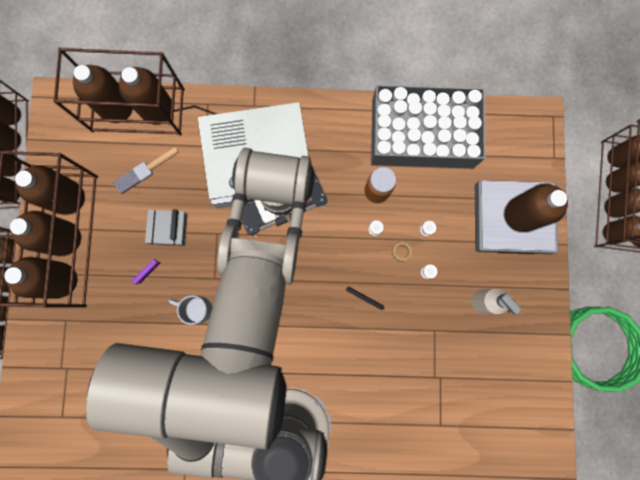

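View pics/scene1.png

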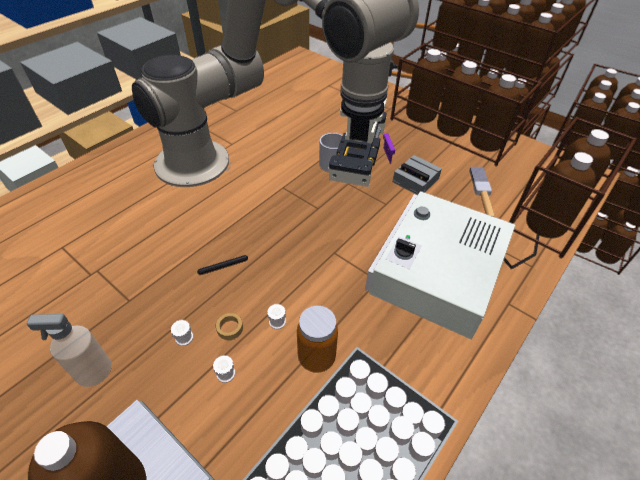

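```bash
python3 -m inch '21 29 0 0 0;21 29 0 0 0;21 29 0 0 0;21 29 0 0 0;21.5 28 0 0 0;0 0 -40 0 0;0 0 -40 0 0;0 0 -25 0 0'; python3 -m inch '0 0 -8 0 0;0 0 -3 0 0;0 0 -3 0 0;0 0 0 0 0'
python3 - <<'E'
from h import *
state()
E
```

```text
time: 2.4
tool_pos: [0.6568, 0.1613, 0.2955]
tool_rot: [-0.23, 1.566, -2.93]
contact_force: [-1.1, -0.5, -1.0]
opening: 0.0002
time: 2.73
tool_pos: [0.658, 0.1609, 0.2875]
tool_rot: [2.788, 1.568, 0.087]
contact_force: [0.6, -0.3, -0.3]
opening: 0.0004
t2.73 grasp [0.6585 0.1609 0.1285] x [ 0.003  0.    -1.   ] y [ 0.426 -0.905  0.001] F [ 0.6 -0.3 -0.3] op 0.0004 q [ 0.13  0.72  1.21 -0.    1.21  1.26]
```

```bash
python3 -m inch '0 0 -3 0 0;0 0 -3 0 0;0 0 -2 0 0;0 0 -2 0 0;0 0 0 0 0'
python3 - <<'E'
from h import *
state()
s=grab("scene");crop(s,320,120,200,150,4,"pics/s2.png")
E
```

```text
time: 3.15
tool_pos: [0.658, 0.1611, 0.2766]
tool_rot: [2.755, 1.568, 0.054]
contact_force: [3.6, 0.5, 5.0]
opening: 0.0004
t3.15 grasp [0.6585 0.1611 0.1176] x [ 0.003  0.    -1.   ] y [ 0.427 -0.904  0.001] F [3.6 0.5 5. ] op 0.0004 q [ 0.13  0.73  1.22 -0.    1.19  1.26]
```

View pics/s2.png

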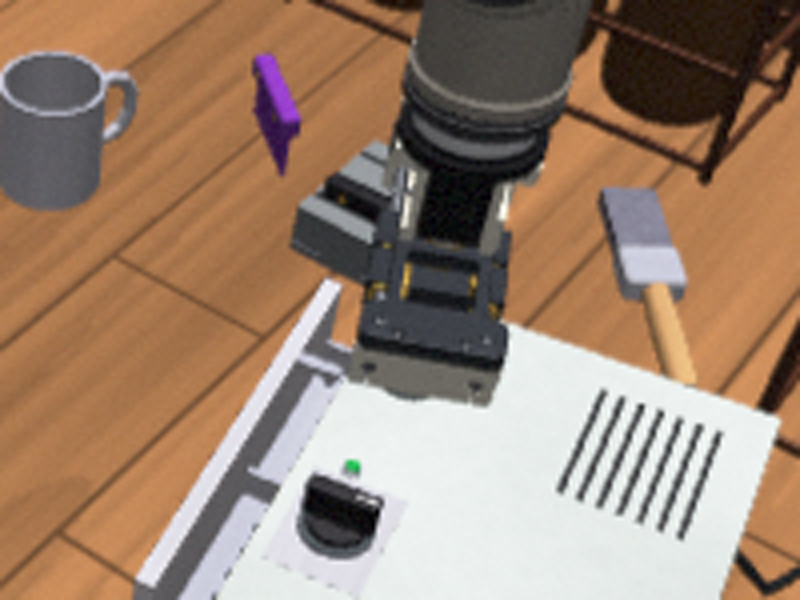

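```bash
python3 -m inch '0 0 15 0 0;0 0 35 0 0;0 0 40 0 0;0 0 40 0 0;-30 20 0 0 1;-30 20 0 0 1;-20 20 0 0 1;0 0 0 0 1'
python3 - <<'E'
from h import *
state()
t=grab("top");s=grab("scene")
cv2.imwrite("pics/top2.png",t["color"][:,:,::-1])
crop(t,140,190,180,110,4,"pics/t3.png");crop(s,320,180,180,150,4,"pics/s3.png")
E
```

```text
time: 3.87
tool_pos: [0.5738, 0.2244, 0.4057]
tool_rot: [-0.694, 1.567, 2.892]
contact_force: [1.5, 0.5, 0.3]
opening: 0.0226
t3.87 grasp [0.5731 0.2246 0.2467] x [-0.004  0.001 -1.   ] y [ 0.43  -0.903 -0.003] F [1.5 0.5 0.3] op 0.0226 q [0.25 0.51 1.25 0.   1.38 1.37]
```

View pics/t3.png

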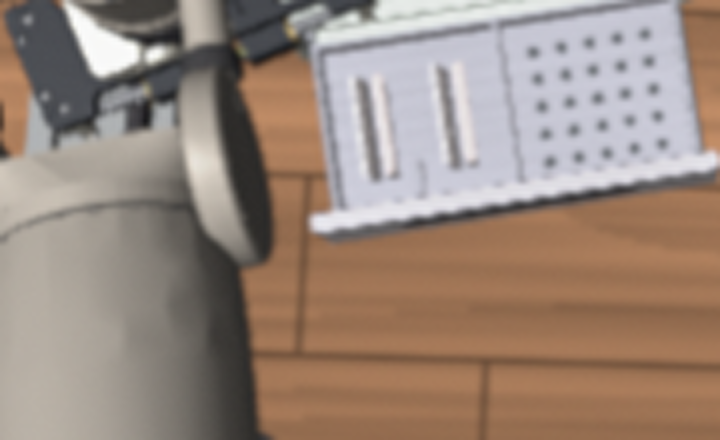

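View pics/s3.png

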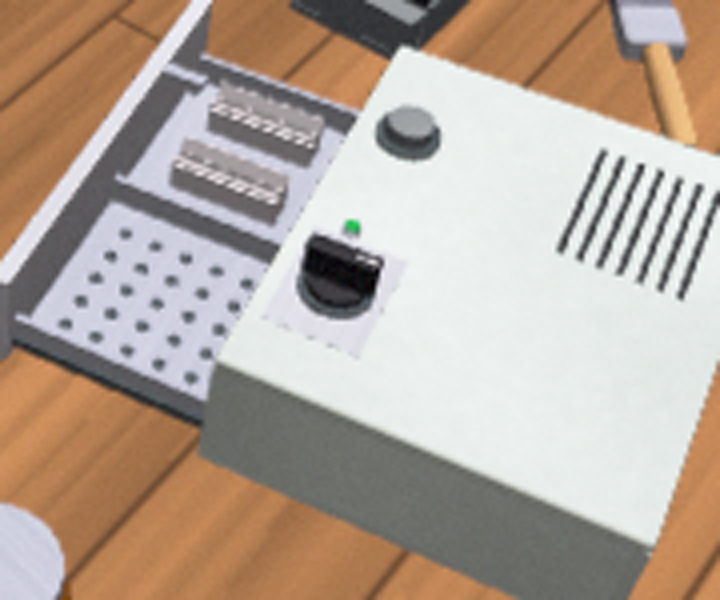

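```bash
python3 - <<'E'
from h import *
t=cv2.imread("pics/top2.png")
cv2.imwrite("pics/t4.png",cv2.resize(t[188:252,215:325],None,fx=7,fy=7,interpolation=cv2.INTER_CUBIC))
s=grab("scene");crop(s,350,180,80,70,10,"pics/s4.png")
E
```

```text
(no output)
```

View pics/t4.png

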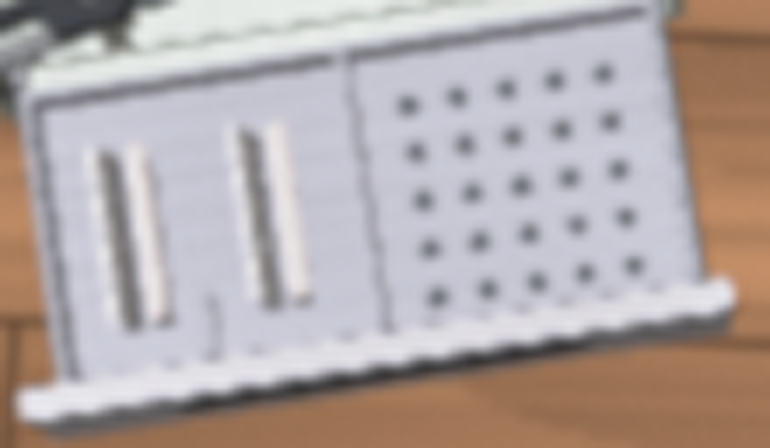

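View pics/s4.png

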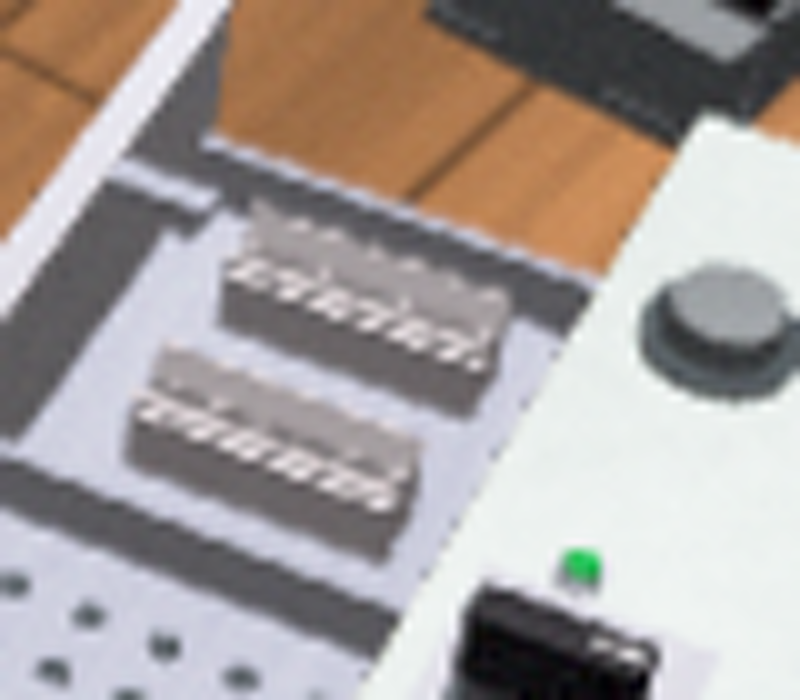

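```bash
python3 - <<'E'
from h import *
t=grab("top");s=grab("scene")
def T(c,z,o=(215,188),k=7): return cast(t,((c[0]+.5)/k-.5+o[0],(c[1]+.5)/k-.5+o[1]),z)
def S(c,z,o=(350,180),k=10): return cast(s,((c[0]+.5)/k-.5+o[0],(c[1]+.5)/k-.5+o[1]),z)
a=T((272.5,214.5),.046);b=T((130,236),.046);bay=T((521,185),.018)
n=np.linalg.norm
print(a,b,n(a-b),"yaw ab",np.arctan2(-(b-a)[0],(b-a)[1]))
ea=T((259,124),.046)-T((285,305),.046);eb=T((115,146),.046)-T((145,326),.046)
print("len",n(ea),n(eb),"yaw",np.arctan2(ea[1],ea[0]),np.arctan2(eb[1],eb[0]))
print("bay",bay)
h=[T(c,.018) for c in((408,105),(602,73),(633,265),(437,297))]
print("holes c",sum(h)/4,[np.arctan2(*(h[i]-h[j])[[1,0]]) for i,j in((0,3),(1,2))],[np.arctan2(-(h[i]-h[j])[0],(h[i]-h[j])[1]) for i,j in((0,1),(3,2))])
# scene check of slot a: near lip corners (135,400)-(400,500), far lip (165,340)-(420,435)
for q in(((160,345),(135,405),(395,505),(420,440)),((255,205),(225,270),(485,365),(508,295))):
    P=[S(c,.046) for c in q];print("scene",(sum(P)/4).round(4),[p.round(4) for p in P])
f=[T(c,.078) for c in((20,388),(735,283))];print("front top edge(inner)",f,n(f[0]-f[1]),np.arctan2(-(f[0]-f[1])[0],(f[0]-f[1])[1]))
yaw=.189;R=np.array([[np.cos(yaw),np.sin(yaw)],[-np.sin(yaw),np.cos(yaw)]])
for nm,p in(("a",a),("b",b),("bay",bay)): print(nm,R@(p[:2]-np.array([.640,.0935])))
E
```

```text
[0.57008515 0.11597815 0.046     ] [0.55966448 0.17146587 0.046     ] 0.056457755548351765 yaw ab 0.18563898309404117
len 0.07339100838501181 0.07311144480438068 yaw 0.18577338162352766 0.21252784482956968
bay [0.59047701 0.02016843 0.018     ]
holes c [0.59060146 0.02054151 0.018     ] [np.float64(0.1877957244904394), np.float64(0.19111314842198487)] [np.float64(0.20047221247744829), np.float64(0.19617880964653658)]
scene [0.5724 0.117  0.046 ] [array([0.5352, 0.1203, 0.046 ]), array([0.5427, 0.0995, 0.046 ]), array([0.6095, 0.113 , 0.046 ]), array([0.6021, 0.135 , 0.046 ])]
scene [0.5617 0.1722 0.046 ] [array([0.524 , 0.1773, 0.046 ]), array([0.532 , 0.1527, 0.046 ]), array([0.6  , 0.167, 0.046]), array([0.5909, 0.1917, 0.046 ])]
front top edge(inner) [array([0.49395571, 0.20467945, 0.078     ]), array([ 0.5433097 , -0.06715198,  0.078     ])] 0.2762754842891985 0.1796045584298273
a [-0.06444673  0.03521325]
b [-0.06425697  0.09167068]
bay [-0.06241842 -0.0627215 ]
```

```bash
python3 - <<'E'
from h import *
t=grab("top");s=grab("scene")
ti=cv2.imread("pics/top1.png");si=cv2.imread("pics/scene0.png")
cv2.imwrite("pics/t5.png",cv2.resize(ti[200:254,140:194],None,fx=10,fy=10,interpolation=cv2.INTER_CUBIC))
cv2.imwrite("pics/s5.png",cv2.resize(si[150:200,385:445],None,fx=12,fy=12,interpolation=cv2.INTER_CUBIC))
E
```

```text
(no output)
```

View pics/t5.png

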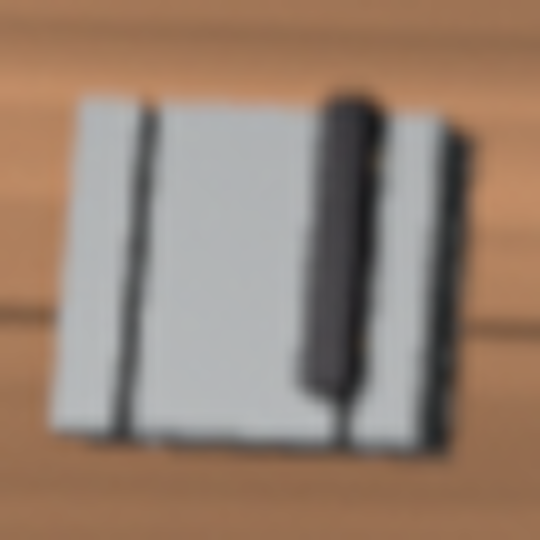

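View pics/s5.png

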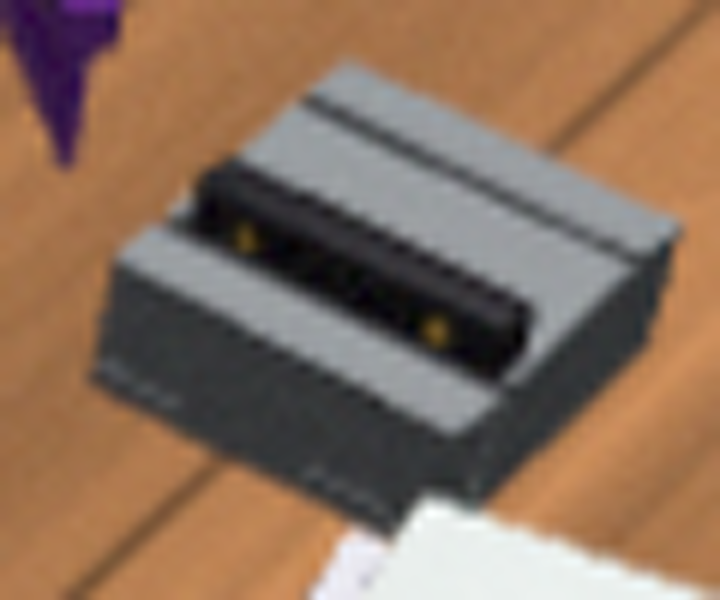

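```bash
python3 - <<'E'
from h import *
t=grab("top");s=grab("scene")
T=lambda c,z:cast(t,((c[0]+.5)/10-.5+140,(c[1]+.5)/10-.5+200),z)
S=lambda c,z:cast(s,((c[0]+.5)/12-.5+385,(c[1]+.5)/12-.5+150),z)
a=T((346,98),.06);b=T((328,385),.06);print(a,b,(a+b)/2,np.linalg.norm(a-b),np.arctan2(*(a-b)[[1,0]]))
a2=S((525,318),.06);b2=S((216,172),.06);print(a2,b2,(a2+b2)/2,np.linalg.norm(a2-b2),np.arctan2(*(a2-b2)[[1,0]]))
c=[T(p,.038) for p in((82,100),(443,115),(420,445),(52,432))];print("block",sum(c)/4,[np.linalg.norm(c[i]-c[i-1]) for i in range(4)],[np.arctan2(*(c[i]-c[j])[[1,0]]) for i,j in((0,3),(1,2))])
# slot lines at block top (right slot near end (342,445))
print("slot near end",T((342,430),.038), "slotL",T((148,105),.038),T((122,435),.038))
E
```

```text
[0.58498444 0.33047726 0.06      ] [0.50593771 0.33010502 0.06      ] [0.54546107 0.33029114 0.06      ] 0.07904760318492425 0.0047090803995678936
[0.58521593 0.33315855 0.06      ] [0.50555687 0.33193862 0.06      ] [0.5453864  0.33254858 0.06      ] 0.07966839732657681 0.015313182554391954
block [0.53952546 0.36002305 0.038     ] [np.float64(0.09272408177614871), np.float64(0.09899144937644083), np.float64(0.09231566954484645), np.float64(0.10000100222915796)] [np.float64(-0.015331317223474777), np.float64(-0.0044329628504256955)]
slot near end [0.49651894 0.33195258 0.038     ] slotL [0.58542868 0.39096192 0.038     ] [0.49327144 0.39149669 0.038     ]
```

```bash
python3 -m inch '-7 27 0 -0.111 0.5;-7 27 0 -0.111 0.5;-7 27 0 -0.111 0.5;-6.5 25.5 0 -0.112 0.5;0 0 -40 0 0.5;0 0 -40 0 0.5;0 0 -40 0 0.5;0 0 0 0 0.5'
python3 - <<'E'
from h import *
state()
s=grab("scene");crop(s,320,60,160,150,5,"pics/s6.png")
E
```

```text
time: 4.98
tool_pos: [0.548, 0.3266, 0.2771]
tool_rot: [0.43, 1.555, -2.716]
contact_force: [-1.4, -1.2, -1.7]
opening: 0.046
t4.98 grasp [0.5458 0.3255 0.1182] x [-0.014 -0.006 -1.   ] y [-0.004 -1.     0.006] F [-1.4 -1.2 -1.7] op 0.046 q [ 0.42  0.66  1.35 -0.    1.15  1.99]
```

View pics/s6.png

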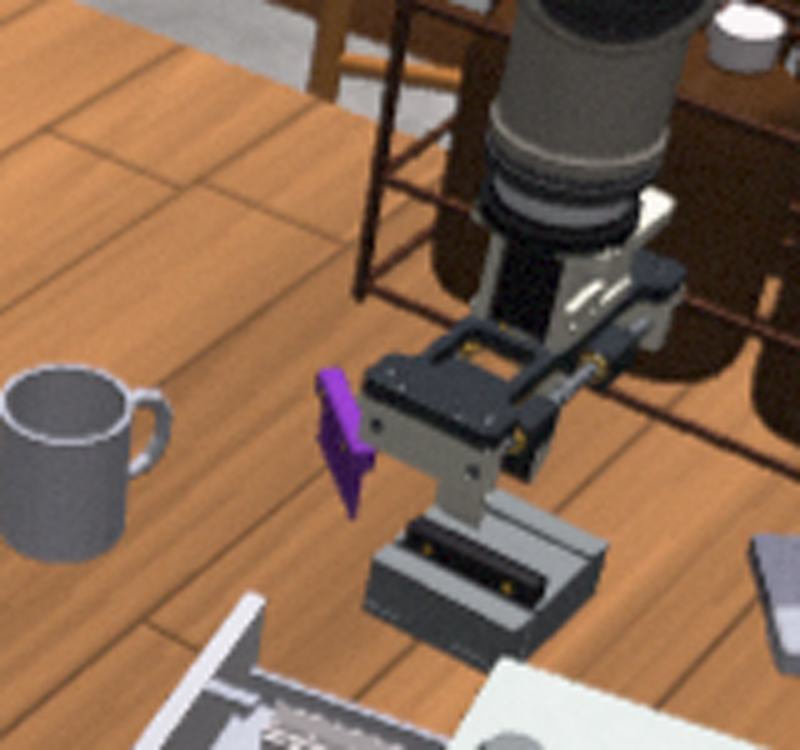

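```bash
python3 -m inch '0 2 -10 0 0.5;0 2 -15 0 0.5;0 0 -15 0 0.5;0 0 -12 0 0.5;0 0 0 0 0.5;0 0 0 0 0.5'
python3 - <<'E'
from h import *
state()
E
```

```text
time: 5.53
tool_pos: [0.5505, 0.3318, 0.2348]
tool_rot: [-2.752, 1.569, 0.385]
contact_force: [0.5, 0.7, 0.4]
opening: 0.0462
t5.53 grasp [0.5507 0.3319 0.0758] x [ 0.001  0.001 -1.   ] y [-0.004 -1.    -0.001] F [0.5 0.7 0.4] op 0.0462 q [ 0.42  0.72  1.38 -0.    1.05  2.  ]
```

```bash
python3 -m inch '-3 -0.5 -5 0 0.5;-2 0 -5 0 0.5;0 0 -4.5 0 0.5;0 0 0 0 0.5;0 0 0 0 0.5'
python3 - <<'E'
from h import *
state()
s=grab("scene");crop(s,360,120,100,90,8,"pics/s7.png")
E
```

```text
time: 5.95
tool_pos: [0.5449, 0.3312, 0.219]
tool_rot: [0.596, 1.57, -2.549]
contact_force: [-0.1, 0.4, -0.2]
opening: 0.0457
t5.95 grasp [0.5449 0.3311 0.06  ] x [-0. -0. -1.] y [-0.004 -1.     0.   ] F [-0.1  0.4 -0.2] op 0.0457 q [ 0.43  0.73  1.41 -0.    1.01  2.  ]
```

View pics/s7.png

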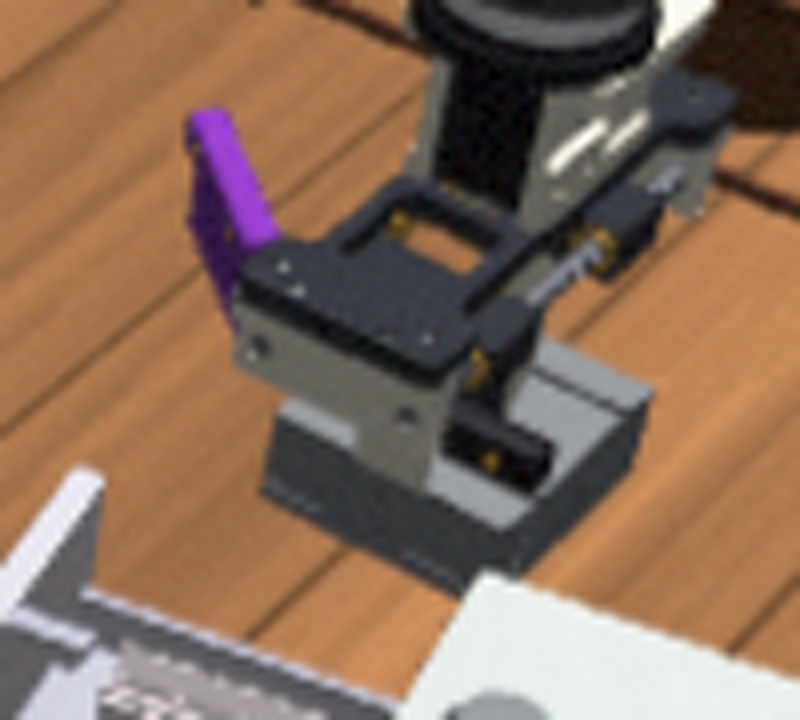

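Fingers straddle the handle. Close.

```bash
python3 -m inch '0 0 0 0 0.05;0 0 0 0 0.05;0 0 0 0 0.05;0 0 0 0 0.05;0 0 0 0 0.05;0 0 0 0 0.05' 25; python3 -m inch '0 0 5 0 0.05;0 0 10 0 0.05;0 0 20 0 0.05;0 0 25 0 0.05;0 0 25 0 0.05;0 0 0 0 0.05;0 0 0 0 0.05'
python3 - <<'E'
from h import *
state()
s=grab("scene");crop(s,350,100,100,90,8,"pics/s8.png")
E
```

```text
time: 6.5
tool_pos: [0.545, 0.3312, 0.2193]
tool_rot: [2.554, 1.571, -0.592]
contact_force: [-0.8, -0.1, 0.9]
opening: 0.0156
time: 7.08
tool_pos: [0.5452, 0.3313, 0.3067]
tool_rot: [-2.729, 1.567, 0.409]
contact_force: [0.7, 0.4, -0.8]
opening: 0.0158
t7.08 grasp [0.5459 0.3316 0.1477] x [ 0.004  0.002 -1.   ] y [-0.004 -1.    -0.002] F [ 0.7  0.4 -0.8] op 0.0158 q [ 0.43  0.63  1.32 -0.    1.18  2.  ]
```

View pics/s8.png

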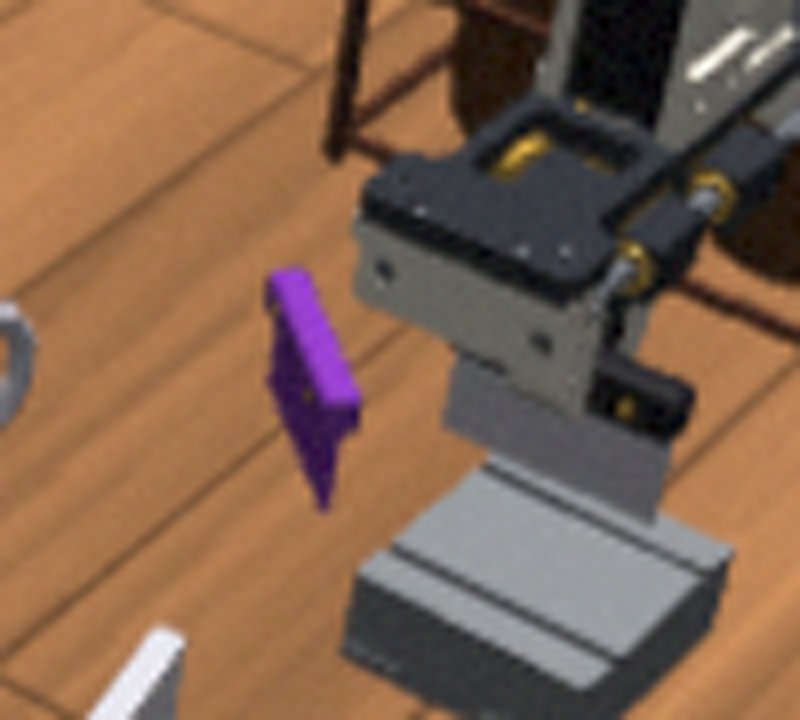

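```bash
python3 -m inch '0 -5 15 0 0.05;2 -30 15 0 0.05;5 -36 0 0.05 0.05;5 -36 0 0.05 0.05;5 -36 0 0.05 0.05;5 -36 0 0.043 0.05;3.5 -30 0 0 0.05;0 -6 0 0 0.05'; python3 -m inch '0 0 -20 0 0.05;0 0 -20 0 0.05;0 0 -10 0 0.05;0 0 0 0 0.05;0 0 0 0 0.05'
python3 - <<'E'
from h import *
state()
s=grab("scene");t=grab("top")
crop(s,320,120,120,110,7,"pics/s9.png"); crop(t,210,170,120,90,6,"pics/t9.png")
E
```

```text
time: 7.8
tool_pos: [0.5708, 0.1118, 0.3328]
tool_rot: [0.431, 1.567, -2.526]
contact_force: [1.5, 0.5, -1.1]
opening: 0.0156
time: 8.22
tool_pos: [0.5704, 0.1166, 0.2835]
tool_rot: [-0.115, 1.569, -3.067]
contact_force: [0.2, 0.1, -0.8]
opening: 0.0158
t8.22 grasp [0.57   0.1166 0.1245] x [-0.002 -0.    -1.   ] y [ 0.188 -0.982 -0.   ] F [ 0.2  0.1 -0.8] op 0.0158 q [ 0.07  0.56  1.52 -0.    1.06  1.45]
```

View pics/s9.png

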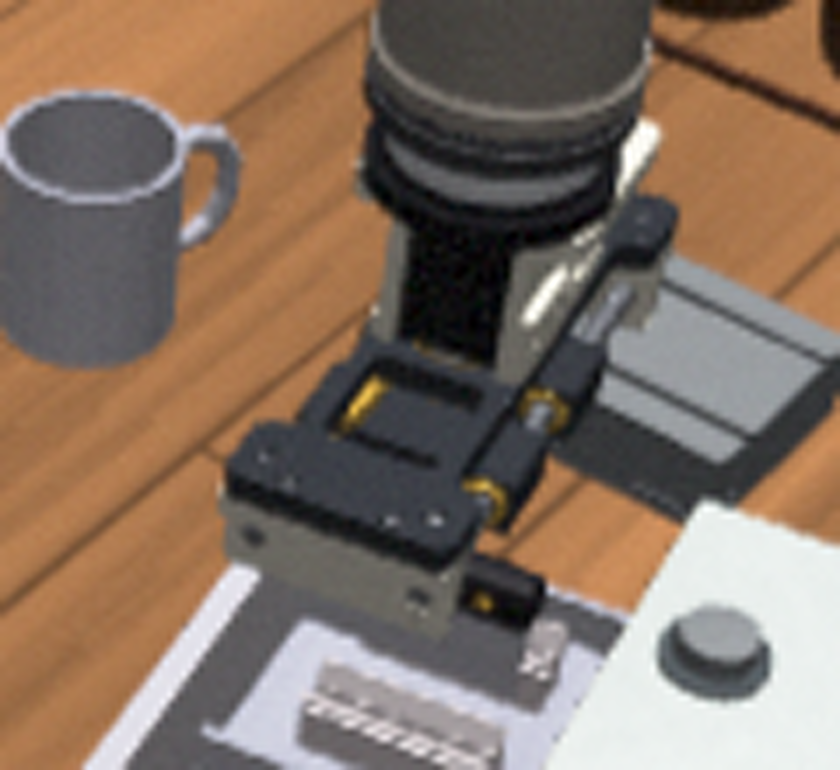

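View pics/t9.png

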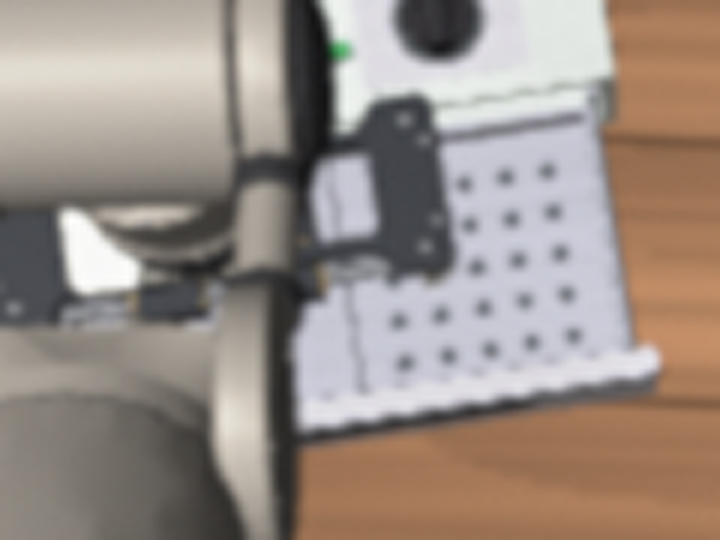

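```bash
python3 -m inch '1 0 -12 0 0.05;0 0 -12 0 0.05;0 0 -6 0 0.05;0 0 -5 0 0.05;0 0 0 0 0.05'; python3 -m inch '0 0 -5 0 0.05;0 0 -4 0 0.05;0 0 -4 0 0.05;0 0 0 0 0.05;0 0 0 0 0.05'
python3 - <<'E'
from h import *
state()
s=grab("scene")
crop(s,320,140,120,100,7,"pics/s10.png")
E
```

```text
time: 8.73
tool_pos: [0.5714, 0.1164, 0.2489]
tool_rot: [-0.157, 1.57, -3.11]
contact_force: [0.5, 0.7, -1.9]
opening: 0.016
time: 9.15
tool_pos: [0.5714, 0.1163, 0.2359]
tool_rot: [-0.214, 1.57, 3.117]
contact_force: [0.4, 1.9, -2.0]
opening: 0.0158
t9.15 grasp [0.5713 0.1163 0.0769] x [-0.001  0.    -1.   ] y [ 0.188 -0.982 -0.   ] F [ 0.4  1.9 -2. ] op 0.0158 q [0.07 0.62 1.56 0.   0.95 1.45]
```

View pics/s10.png

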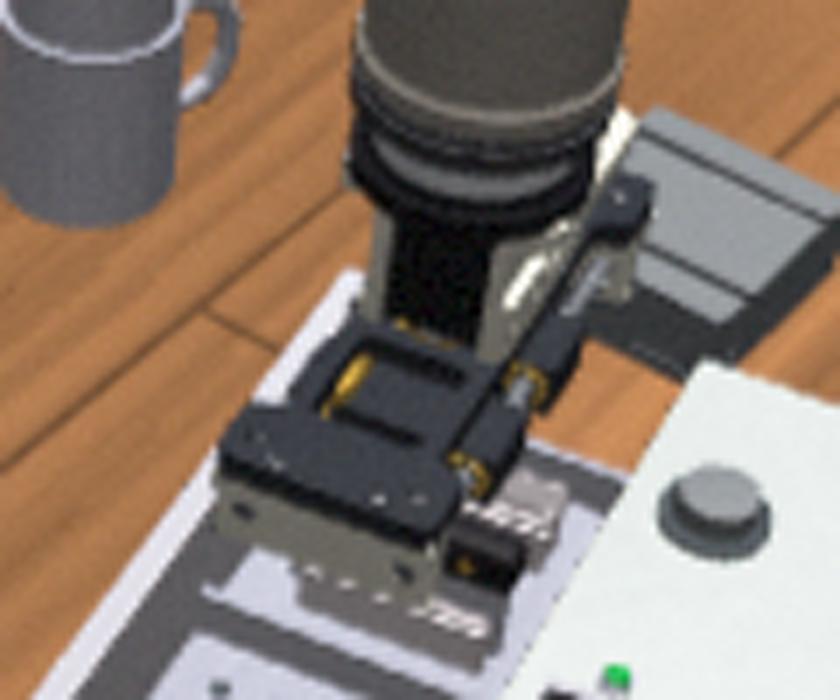

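```bash
python3 -m inch '0 0 -2 0 0.05;0 0 -2 0 0.05;0 0 -2 0 0.05;0 0 -1 0 0.05;0 0 0 0 0.05;0 0 0 0 0.05'; python3 -m inch '0 0 -1 0 0.05;0 0 -1 0 0.05;0 0 0 0 0.05'
```

```text
time: 9.7
tool_pos: [0.5716, 0.1163, 0.2293]
tool_rot: [-2.905, 1.57, 0.426]
contact_force: [-0.5, 3.2, -1.0]
opening: 0.0162
time: 9.95
tool_pos: [0.572, 0.1164, 0.2292]
tool_rot: [3.073, 1.568, 0.121]
contact_force: [-2.9, 2.8, 12.1]
opening: 0.0157
```

```bash
python3 -m inch '0 0 1 0 0.4;0 0 0 0 0.4;0 0 0 0 0.4;0 0 0 0 0.4;0 0 20 0 0.4;0 0 40 0 0.4;0 0 40 0 0.4;0 0 40 0 0.4'
python3 -m inch '0 -35 0 0 0.7;0 -35 0 0 0.7;0 -35 0 0 0.7;0 -35 0 0 0.7;0 -35 0 0 0.7;0 -35 0 0 0.7;0 -35 0 0 0.7;0 -35 0 0 0.7'
python3 - <<'E'
from h import *
state()
s=grab("scene");t=grab("top")
crop(s,320,160,120,100,7,"pics/s11.png"); crop(t,210,170,120,90,6,"pics/t11.png");cv2.imwrite("pics/top3.png",t["color"][:,:,::-1])
E
```

```text
time: 10.62
tool_pos: [0.5713, 0.116, 0.3692]
tool_rot: [0.079, 1.569, -2.874]
contact_force: [1.5, 0.8, -0.0]
opening: 0.0367
time: 11.28
tool_pos: [0.5712, -0.1657, 0.3679]
tool_rot: [-0.058, 1.57, -3.011]
contact_force: [1.9, 0.1, 0.7]
opening: 0.0644
t11.28 grasp [ 0.5711 -0.1657  0.2089] x [-0.001 -0.    -1.   ] y [ 0.187 -0.982 -0.   ] F [1.9 0.1 0.7] op 0.0644 q [-0.41  0.5   1.38 -0.    1.26  0.97]
```

View pics/s11.png

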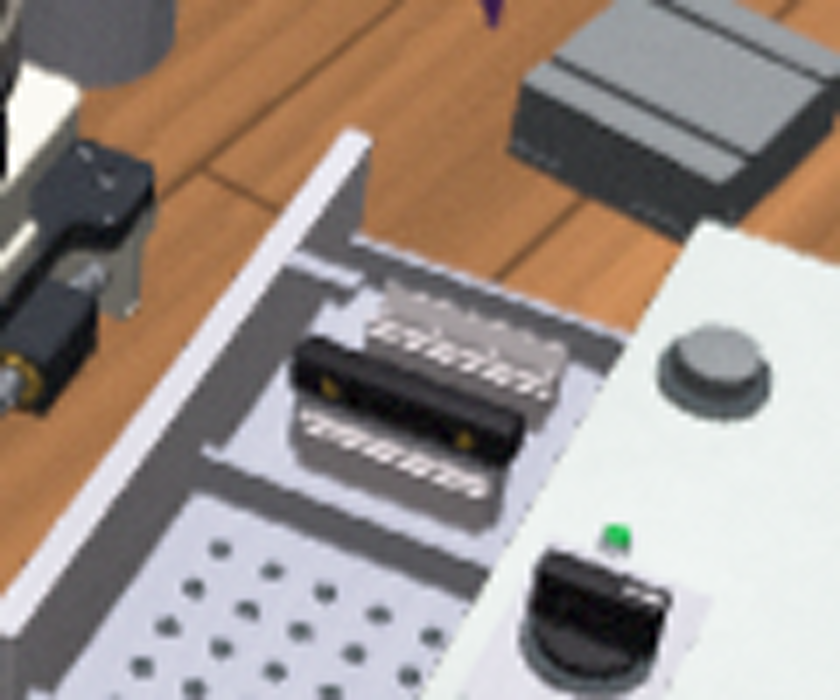

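View pics/t11.png

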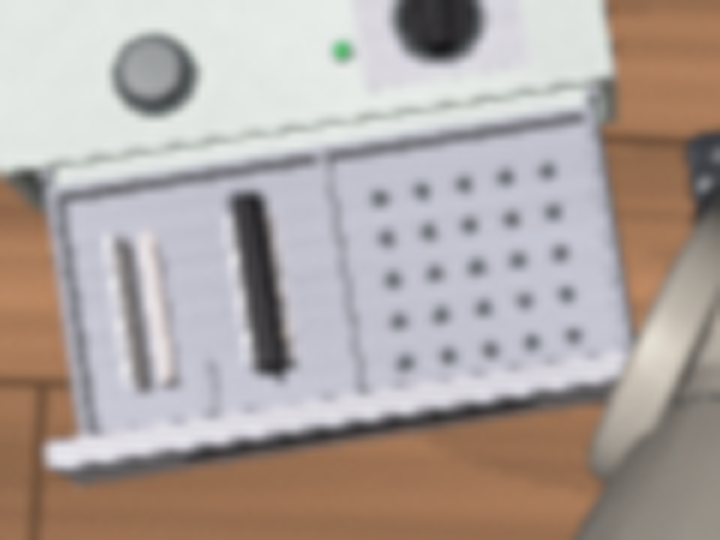

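View pics/top3.png

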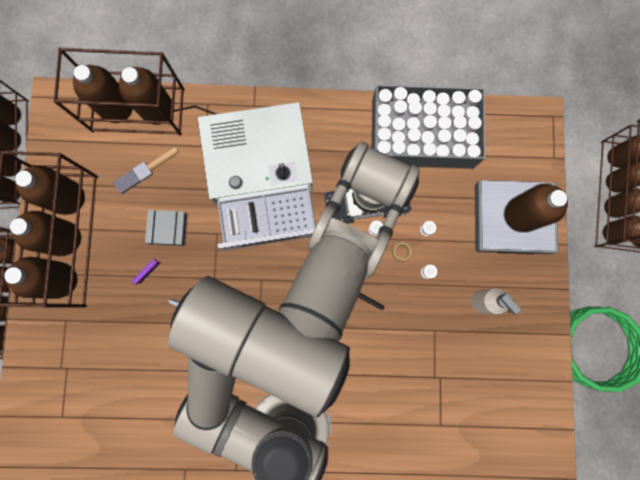

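```bash
python3 -m inch '-6 -29 0 0 0.7;-7 -29.5 0 0 0.7;0 0 -30 0 0.7;0 0 -30 0 0.7;0 0 0 0 0.7;0 0 0 0 0.7'
python3 - <<'E'
from h import *
state()
t0=cv2.imread("pics/top0.png");s=grab("scene");t=grab("top")
cv2.imwrite("pics/scene4.png",s["color"][:,:,::-1])
print("jar top",cast(t,(382,179),.13),cast(s,(317.5,321),.13))
E
```

```text
time: 11.88
tool_pos: [0.5583, -0.2218, 0.307]
tool_rot: [-0.685, 1.567, 2.645]
contact_force: [-0.6, -0.3, 1.0]
opening: 0.0643
t11.88 grasp [ 0.5577 -0.2214  0.148 ] x [-0.004  0.002 -1.   ] y [ 0.188 -0.982 -0.003] F [-0.6 -0.3  1. ] op 0.0643 q [-0.51  0.57  1.44 -0.    1.14  0.88]
jar top [ 0.67049223 -0.22718678  0.13      ] [ 0.67121477 -0.228504    0.13      ]
```

View pics/scene4.png

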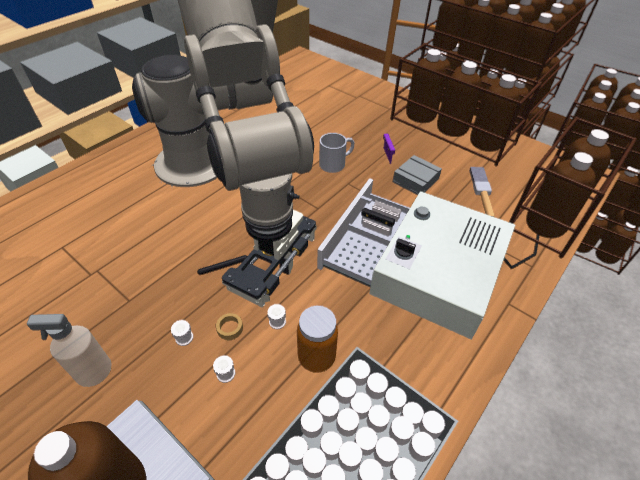

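```bash
python3 -m inch '0 -1 -35 0 0.7;0 0 -35 0 0.7;0 0 -22 0 0.7;0 0 -10 0 0.7;0 0 0 0 0.7;0 0 0 0 0.7;0 0 0 0 0.7'
python3 - <<'E'
from h import *
state()
s=grab("scene");crop(s,210,230,120,110,7,"pics/s12.png")
E
```

```text
time: 12.57
tool_pos: [0.5595, -0.2236, 0.2087]
tool_rot: [2.432, 1.567, -0.52]
contact_force: [0.2, 0.0, -0.0]
opening: 0.0643
t12.57 grasp [ 0.56   -0.2239  0.0497] x [ 0.004 -0.002 -1.   ] y [ 0.188 -0.982  0.003] F [ 0.2  0.  -0. ] op 0.0643 q [-0.51  0.69  1.53 -0.    0.92  0.87]
```

View pics/s12.png

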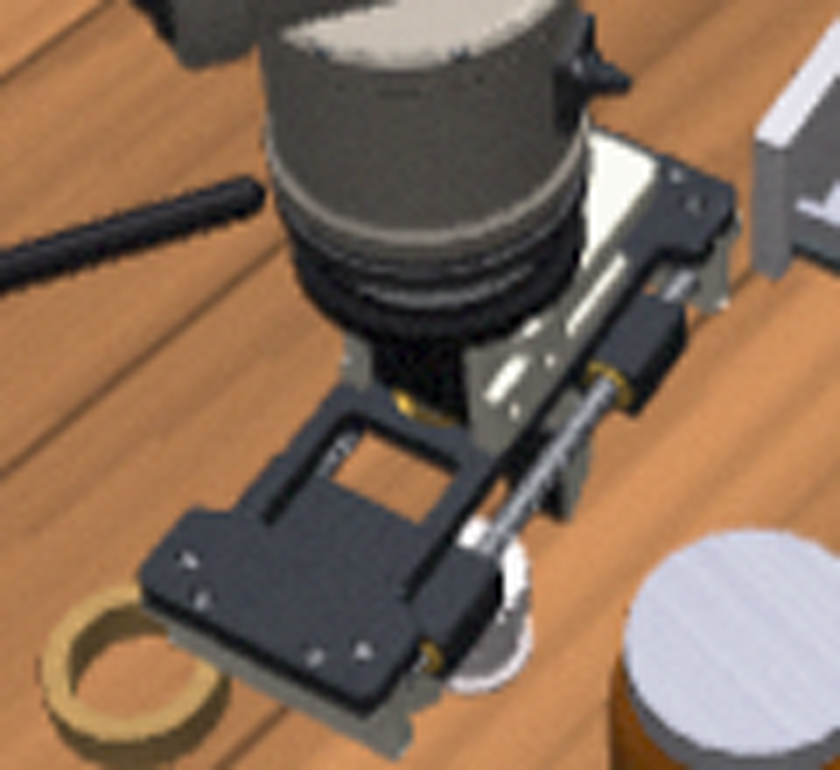

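```bash
python3 -m inch '-1 0 -5 0 0.7;0 0 -4 0 0.7;0 0 0 0 0.7;0 0 0 0 0.25;0 0 0 0 0.25;0 0 0 0 0.25;0 0 0 0 0.25;0 0 0 0 0.25' 10;python3 -m inch '0 0 0 0 0.25;0 0 4 0 0.25;0 0 10 0 0.25;0 0 20 0 0.25;0 0 25 0 0.25;0 0 25 0 0.25;0 0 0 0 0.25;0 0 0 0 0.25'
python3 - <<'E'
from h import *
state()
s=grab("scene");crop(s,210,210,120,110,7,"pics/s13.png")
E
```

```text
time: 13.28
tool_pos: [0.5576, -0.2233, 0.1973]
tool_rot: [2.085, 1.571, -0.868]
contact_force: [0.3, -0.2, 0.6]
opening: 0.0357
time: 13.95
tool_pos: [0.5579, -0.2234, 0.2837]
tool_rot: [2.436, 1.566, -0.517]
contact_force: [0.2, 0.9, -0.7]
opening: 0.0359
t13.95 grasp [ 0.5585 -0.2238  0.1247] x [ 0.004 -0.002 -1.   ] y [ 0.188 -0.982  0.003] F [ 0.2  0.9 -0.7] op 0.0359 q [-0.51  0.59  1.47 -0.    1.08  0.87]
```

View pics/s13.png

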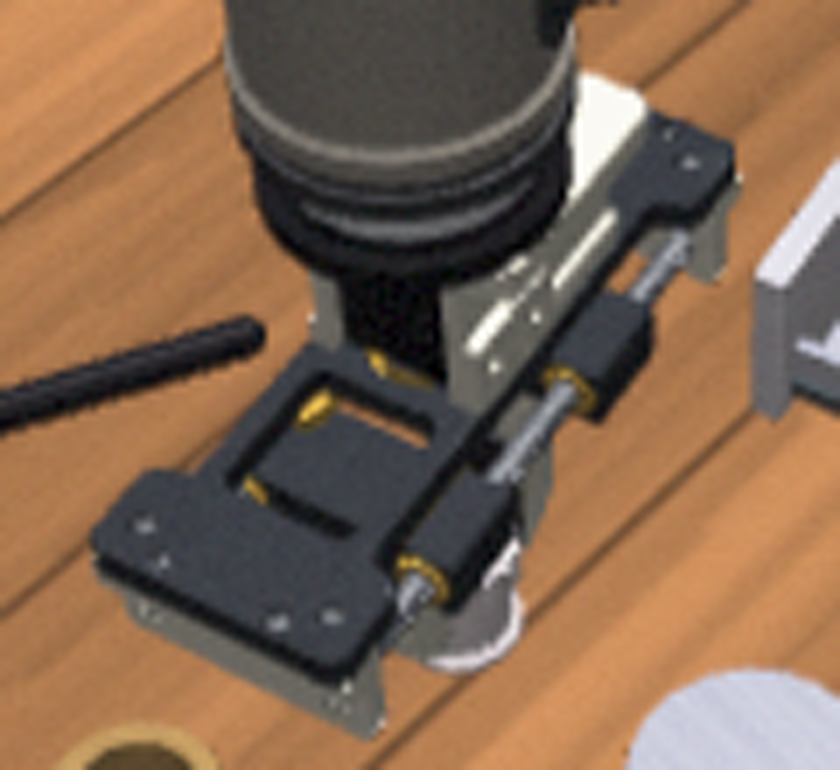

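```bash
python3 -m inch '0 5 20 0 0.25;8 25 15 0 0.25;10 35 0 0 0.25;10 35 0 0 0.25;10 35 0 0 0.25;10 35 0 0 0.25;9 30 0 0 0.25;5 11 0 0 0.25';python3 -m inch '0 0 -25 0 0.25;0 0 -25 0 0.25;0 0 -10 0 0.25;0 0 0 0 0.25;0 0 0 0 0.25'
python3 - <<'E'
from h import *
state()
s=grab("scene");crop(s,310,150,120,110,7,"pics/s14.png")
t=grab("top");crop(t,210,170,120,90,6,"pics/t14.png")
E
```

```text
time: 14.67
tool_pos: [0.6196, -0.0082, 0.3149]
tool_rot: [-0.744, 1.568, 2.59]
contact_force: [-0.5, -0.5, -0.6]
opening: 0.0354
time: 15.08
tool_pos: [0.6195, -0.0129, 0.2558]
tool_rot: [-0.235, 1.569, 3.095]
contact_force: [-0.1, -1.0, 0.4]
opening: 0.0359
t15.08 grasp [ 0.6192 -0.0129  0.0968] x [-0.002  0.    -1.   ] y [ 0.187 -0.982 -0.   ] F [-0.1 -1.   0.4] op 0.0359 q [-0.14  0.66  1.43 -0.    1.05  1.24]
```

View pics/s14.png

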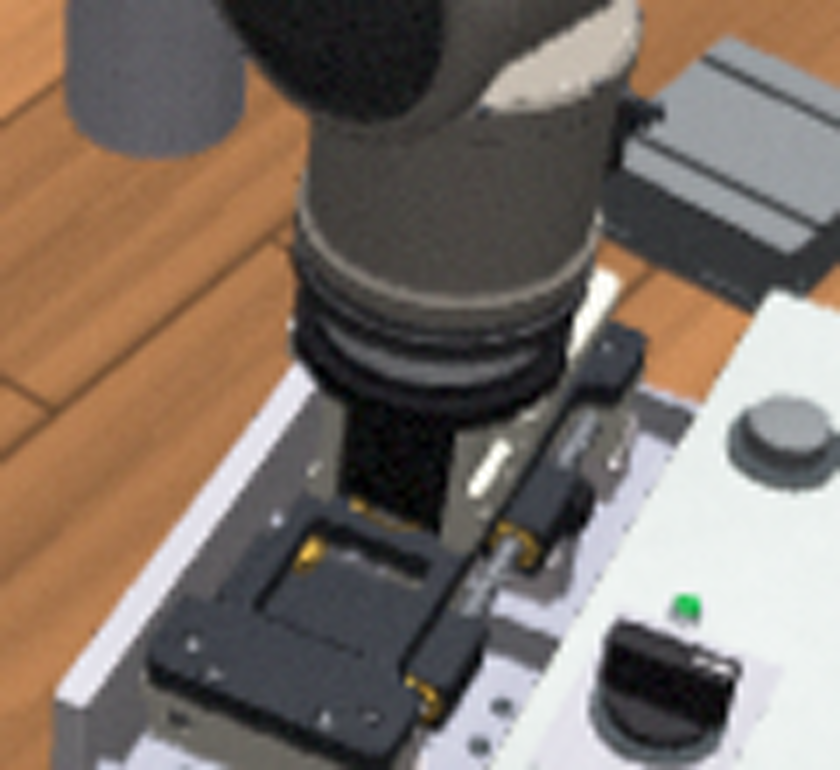

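View pics/t14.png

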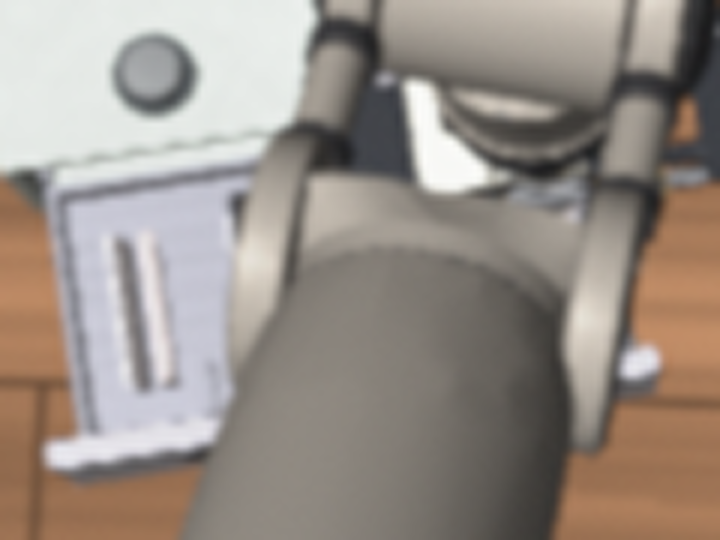

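```bash
python3 -m inch '0 0 -15 0 0.25;0 0 -12 0 0.25;0 0 -6 0 0.25;0 0 -4 0 0.25;0 0 0 0 0.25;0 0 0 0 0.25'; python3 -m inch '0 0 0 0 0.5;0 0 0 0 0.5;0 0 0 0 0.5;0 0 15 0 0.5;0 0 30 0 0.5;0 0 35 0 0.5;0 0 35 0 0.5;0 0 30 0 0.5'; 
python3 - <<'E'
from h import *
state()
E
```

```text
time: 15.68
tool_pos: [0.6196, -0.0124, 0.2194]
tool_rot: [2.365, 1.571, -0.587]
contact_force: [-0.1, 0.7, 0.1]
opening: 0.0354
time: 16.35
tool_pos: [0.6194, -0.0123, 0.367]
tool_rot: [2.757, 1.569, -0.196]
contact_force: [0.4, -0.5, -0.2]
opening: 0.0457
t16.35 grasp [ 0.6197 -0.0123  0.208 ] x [ 0.002 -0.    -1.   ] y [ 0.188 -0.982  0.001] F [ 0.4 -0.5 -0.2] op 0.0457 q [-0.14  0.54  1.3  -0.    1.29  1.24]
```

```bash
python3 -m inch '-6 -36 0 0 0.7;-6 -36 0 0 0.7;-6 -36 0 0 0.7;-6 -36 0 0 0.7;-6 -36 0 0 0.7;-6 -36 0 0 0.7;-6 -36 0 0 0.7;-6 -36 0 0 0.7';python3 -m inch '-6 -36 0 0 0.7;-4.5 -36 0 0 0.7;0 0 -20 0 0.7;0 0 -30 0 0.7;0 0 0 0 0.7;0 0 0 0 0.7'
python3 - <<'E'
from h import *
state()
s=grab("scene");t=grab("top");cv2.imwrite("pics/scene5.png",s["color"][:,:,::-1]);crop(t,210,170,250,130,3,"pics/t15.png")
E
```

```text
time: 17.02
tool_pos: [0.5709, -0.302, 0.3647]
tool_rot: [2.337, 1.57, -0.616]
contact_force: [1.3, -0.9, 0.2]
opening: 0.0641
time: 17.52
tool_pos: [0.5607, -0.3721, 0.313]
tool_rot: [-0.879, 1.567, 2.451]
contact_force: [-0.7, -0.2, 0.8]
opening: 0.0647
t17.52 grasp [ 0.5602 -0.3717  0.154 ] x [-0.003  0.002 -1.   ] y [ 0.188 -0.982 -0.003] F [-0.7 -0.2  0.8] op 0.0647 q [-0.7   0.69  1.19 -0.    1.26  0.68]
```

View pics/scene5.png

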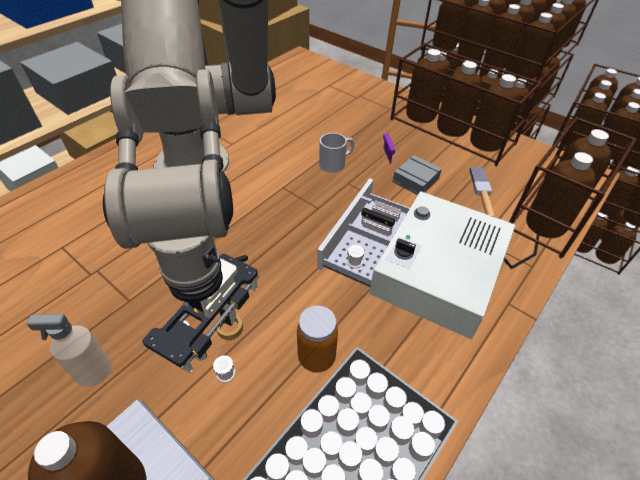

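View pics/t15.png

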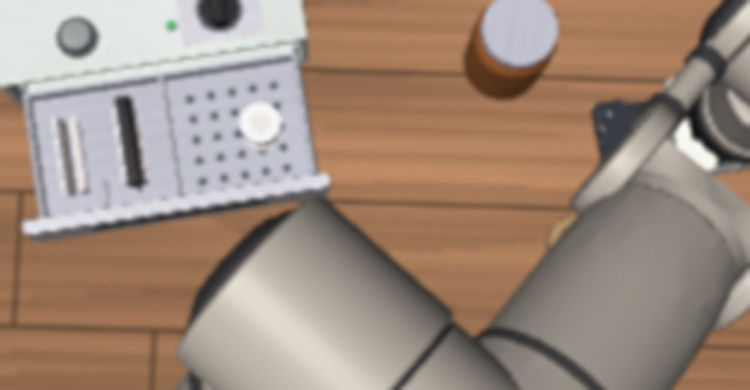

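```bash
python3 - <<'E'
from h import *
s=grab("scene")
g=s["color"].astype(int); m=((g.min(2)>225)).astype(np.uint8)
nn,l,st,ce=cv2.connectedComponentsWithStats(m)
for i in range(1,nn):
    if st[i,4]>30 and 150<ce[i][0]<400 and 230<ce[i][1]<375: print(st[i],ce[i].round(1),cast(s,ce[i],.04).round(4))
E
python3 -m inch '0 0 -35 0 0.7;0 0 -35 0 0.7;0 0 -25 0 0.7;0 0 -10 0 0.7;0 0 -4 0 0.7;0 0 0 0 0.7;0 0 0 0 0.7;0 0 0 0 0.7'
python3 - <<'E'
from h import *
state()
E
```

```text
[348 245  16  12 152] [355.5 250.5] [0.5841 0.0137 0.04  ]
[221 259  15  24 179] [226.6 268.6] [ 0.3988 -0.2146  0.04  ]
[213 356  20  18 260] [222.5 364.2] [ 0.5615 -0.3715  0.04  ]
[350 360  20  19 280] [359.5 368.8] [ 0.7618 -0.2133  0.04  ]
time: 18.33
tool_pos: [0.5617, -0.3727, 0.2077]
tool_rot: [2.235, 1.567, -0.718]
contact_force: [-0.4, -0.9, 0.2]
opening: 0.0642
t18.33 grasp [ 0.5622 -0.3732  0.0487] x [ 0.003 -0.003 -1.   ] y [ 0.188 -0.982  0.003] F [-0.4 -0.9  0.2] op 0.0642 q [-0.7   0.8   1.29 -0.    1.05  0.68]
```

```bash
python3 -m inch '0 0 -5 0 0.7;0 0 -4 0 0.7;0 0 0 0 0.7;0 0 0 0 0.25;0 0 0 0 0.25;0 0 0 0 0.25;0 0 0 0 0.25;0 0 0 0 0.25' 10;python3 -m inch '0 0 0 0 0.25;0 0 4 0 0.25;0 0 10 0 0.25;0 0 20 0 0.25;0 0 30 0 0.25;0 0 30 0 0.25;0 0 25 0 0.25;0 0 0 0 0.25'
python3 - <<'E'
from h import *
state()
s=grab("scene");crop(s,130,240,120,110,6,"pics/s16.png")
print(cast(s,(355.5,250.5),.058))
E
```

```text
time: 19.0
tool_pos: [0.5611, -0.3724, 0.1963]
tool_rot: [2.051, 1.57, -0.901]
contact_force: [0.6, 0.4, 0.7]
opening: 0.0355
time: 19.67
tool_pos: [0.5619, -0.3729, 0.323]
tool_rot: [2.251, 1.559, -0.702]
contact_force: [0.5, -1.1, 0.8]
opening: 0.0359
t19.67 grasp [ 0.5633 -0.3742  0.164 ] x [ 0.009 -0.008 -1.   ] y [ 0.188 -0.982  0.009] F [ 0.5 -1.1  0.8] op 0.0359 q [-0.7   0.68  1.18 -0.    1.27  0.68]
[5.92178211e-01 4.43035780e-04 5.80000000e-02]
```

View pics/s16.png

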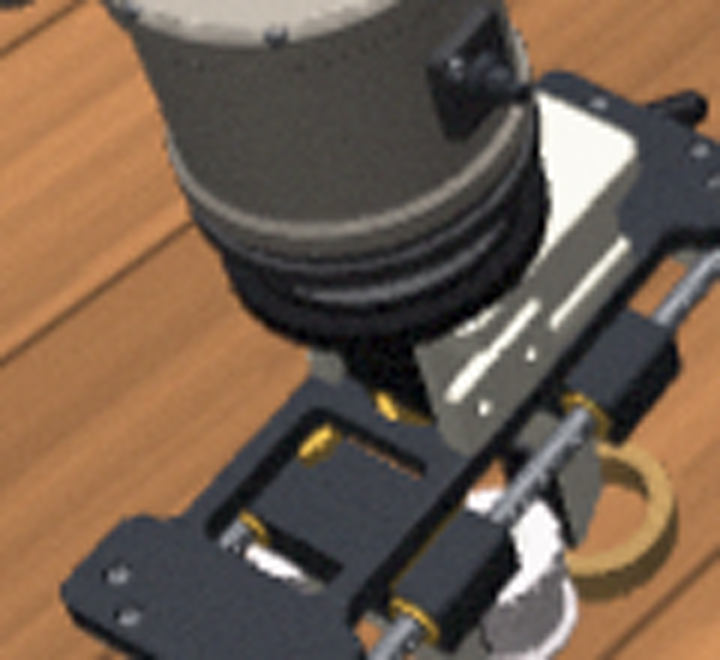

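```bash
python3 - <<'E'
from h import *
t=grab("top")
crop(t,210,170,120,90,6,"pics/t16.png")
g=t["color"].astype(int); m=((g.min(2)>225)).astype(np.uint8)[190:250,250:320]
nn,l,st,ce=cv2.connectedComponentsWithStats(m)
for i in range(1,nn):
    if st[i,4]>20: print(st[i],ce[i]+[250,190],cast(t,ce[i]+[250,190],.058))
E
```

```text
[ 40  14  13  13 126] [296.17460317 210.21428571] [ 0.59405018 -0.00147035  0.058     ]
```

View pics/t16.png

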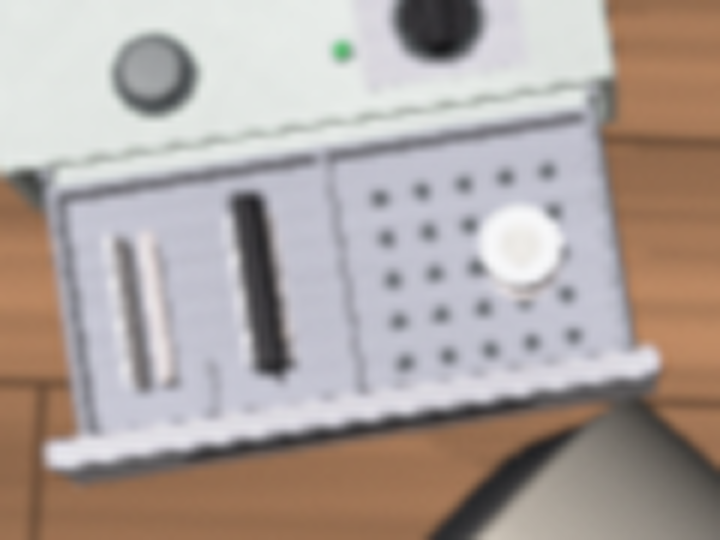

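```bash
python3 -m inch '0 20 0 0 0.25;0 36 0 0 0.25;0 36 0 0 0.25;0 36 0 0 0.25;0 36 0 0 0.25;0 36 0 0 0.25;6 36 0 0 0.25;6 36 0 0 0.25';python3 -m inch '9 36 0 0 0.25;9 36 0 0 0.25;9 36 0 0 0.25;8.5 36 0 0 0.25;0 15 0 0 0.25;0 0 -25 0 0.25;0 0 -25 0 0.25;0 0 -10 0 0.25';python3 -m inch '0 0 0 0 0.25;0 0 0 0 0.25'
python3 - <<'E'
from h import *
state()
s=grab("scene");crop(s,310,150,120,110,6,"pics/s17.png")
E
```

```text
time: 20.43
tool_pos: [0.5723, -0.0985, 0.314]
tool_rot: [-0.466, 1.568, 2.864]
contact_force: [1.0, -0.0, -0.2]
opening: 0.0357
time: 21.1
tool_pos: [0.607, 0.059, 0.2511]
tool_rot: [-0.172, 1.564, -3.124]
contact_force: [-0.2, -1.3, -1.2]
opening: 0.0355
time: 21.27
tool_pos: [0.6084, 0.0582, 0.2548]
tool_rot: [-0.138, 1.569, -3.091]
contact_force: [-0.5, -0.6, 0.4]
opening: 0.0358
t21.27 grasp [0.6081 0.0582 0.0958] x [-0.002 -0.    -1.   ] y [ 0.187 -0.982 -0.   ] F [-0.5 -0.6  0.4] op 0.0358 q [-0.03  0.64  1.46 -0.    1.04  1.35]
```

View pics/s17.png

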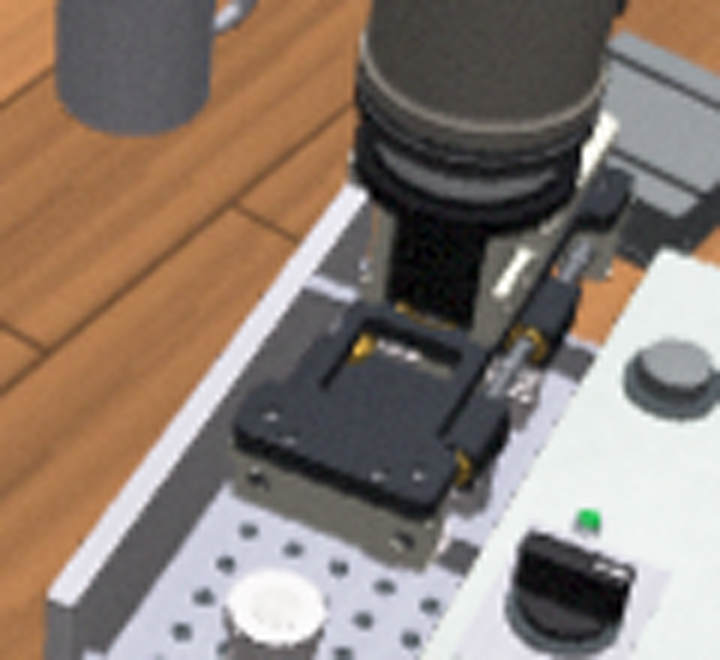

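```bash
python3 -m inch '0 0 -15 0 0.25;0 0 -12 0 0.25;0 0 -6 0 0.25;0 0 -3 0 0.25;0 0 0 0 0.25;0 0 0 0 0.25'; python3 -m inch '0 0 -1 0 0.25;0 0 -1 0 0.48;0 0 0 0 0.48;0 0 0 0 0.48;0 0 0 0 0.48;0 0 10 0 0.48;0 0 30 0 0.48;0 0 35 0 0.48';python3 -m inch '0 0 35 0 0.48;0 0 30 0 0.48;-12 -36 0 0 0.7;-12 -36 0 0 0.7;-12 -36 0 0 0.7;-12 -36 0 0 0.7;-12 -36 0 0 0.7;-12 -36 0 0 0.7' 
python3 - <<'E'
from h import *
state()
s=grab("scene");crop(s,310,180,120,110,6,"pics/s18.png")
t=grab("top");crop(t,210,170,120,90,6,"pics/t18.png")
E
```

```text
time: 21.82
tool_pos: [0.6087, 0.0586, 0.2196]
tool_rot: [2.738, 1.57, -0.215]
contact_force: [-0.4, 0.7, 1.0]
opening: 0.0359
time: 22.48
tool_pos: [0.6079, 0.0587, 0.2916]
tool_rot: [-0.201, 1.566, 3.129]
contact_force: [-0.1, 0.1, 0.7]
opening: 0.0444
time: 23.15
tool_pos: [0.5356, -0.1587, 0.3583]
tool_rot: [2.467, 1.57, -0.486]
contact_force: [0.6, -0.1, -0.2]
opening: 0.0642
t23.15 grasp [ 0.5357 -0.1588  0.1993] x [ 0.001 -0.001 -1.   ] y [ 0.188 -0.982  0.001] F [ 0.6 -0.1 -0.2] op 0.0642 q [-0.43  0.44  1.5  -0.    1.2   0.96]
```

View pics/s18.png

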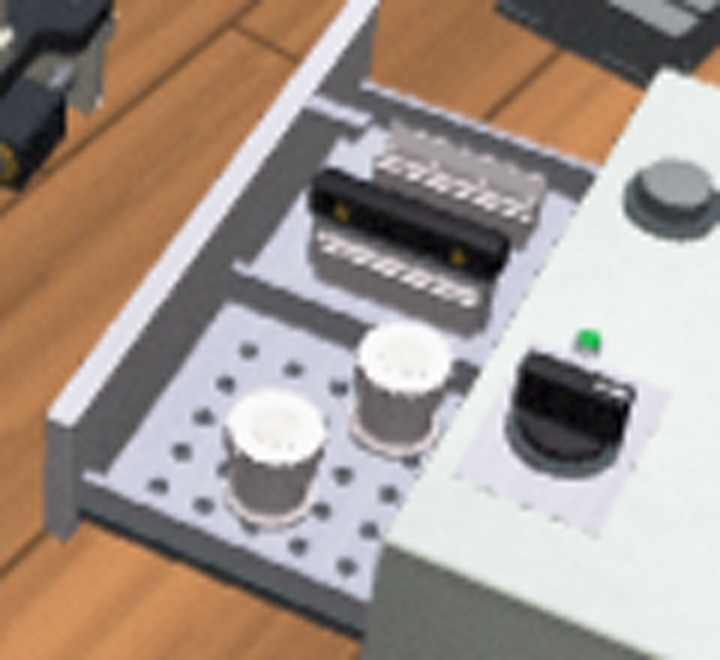

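View pics/t18.png

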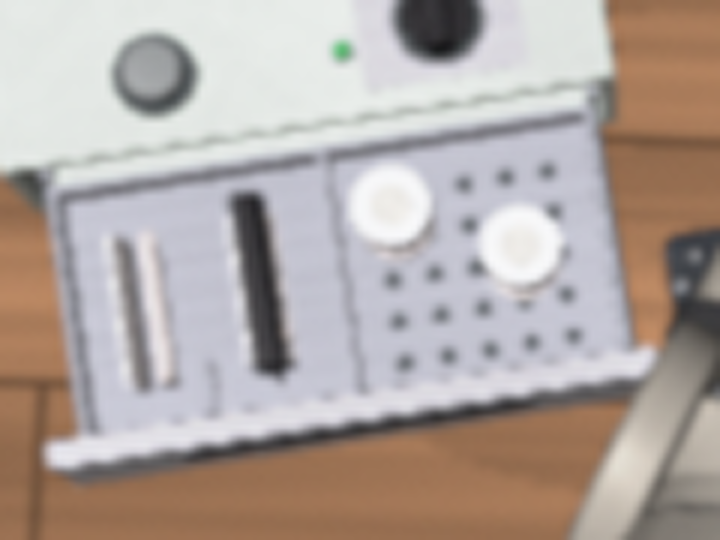

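```bash
python3 -m inch '-16 -36 0 0 0.7;-16 -36 0 0 0.7;-16 -36 0 0 0.7;-16 -36 0 0 0.7;-16 -36 0 0 0.7;-16.5 -36 0 0 0.7;0 0 -25 0 0.7;0 0 -25 0 0.7';python3 -m inch '0 0 0 0 0.7;0 0 0 0 0.7'
python3 - <<'E'
from h import *
state()
s=grab("scene");crop(s,90,200,180,160,4,"pics/s19.png")
g=s["color"].astype(int); m=((g.min(2)>215)).astype(np.uint8)
nn,l,st,ce=cv2.connectedComponentsWithStats(m)
for i in range(1,nn):
    if st[i,4]>30 and 120<ce[i][0]<300 and 230<ce[i][1]<375: print(st[i],ce[i].round(1),cast(s,ce[i],.04).round(4))
E
```

```text
time: 23.92
tool_pos: [0.4395, -0.3754, 0.3087]
tool_rot: [2.125, 1.566, -0.831]
contact_force: [-0.1, 0.4, -0.3]
opening: 0.0643
time: 24.08
tool_pos: [0.4402, -0.3727, 0.307]
tool_rot: [-1.096, 1.568, 2.235]
contact_force: [0.5, -0.8, -0.3]
opening: 0.064
t24.08 grasp [ 0.44   -0.3724  0.148 ] x [-0.002  0.002 -1.   ] y [ 0.188 -0.982 -0.002] F [ 0.5 -0.8 -0.3] op 0.064 q [-0.84  0.53  1.51  0.    1.1   0.55]
[168 223  16  23 173] [174.6 232.6] [ 0.2245 -0.2215  0.04  ]
[171 320  18  16 214] [179.6 327.7] [ 0.4389 -0.3746  0.04  ]
```

View pics/s19.png

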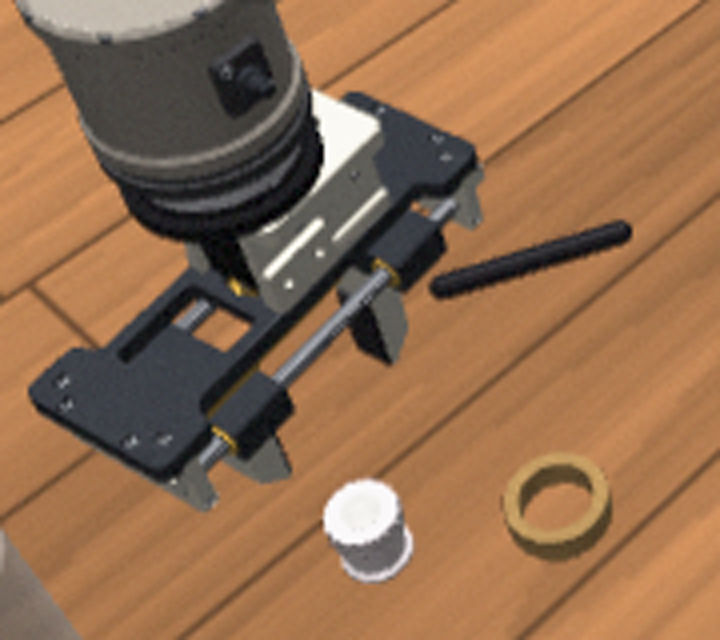

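```bash
python3 - <<'E'
from h import *
s=grab("scene");t=grab("top")
print(cast(s,(88,365),.02),cast(t,(487,300),.1), cast(s,(50,325),.18),cast(t,(508,301),.18))
E
python3 -m inch '0 -1 -30 0 0.7;0 0 -35 0 0.7;0 0 -25 0 0.7;0 0 -10 0 0.7;0 0 -4 0 0.7;0 0 0 0 0.7;0 0 0 0 0.7'
python3 - <<'E'
from h import *
state()
E
```

```text
[ 0.35890092 -0.53282145  0.02      ] [ 0.36269504 -0.51092525  0.1       ] [ 0.36509908 -0.53878711  0.18      ] [ 0.35976536 -0.53436937  0.18      ]
time: 24.82
tool_pos: [0.4407, -0.3748, 0.2051]
tool_rot: [2.1, 1.568, -0.853]
contact_force: [-0.0, -0.6, -0.6]
opening: 0.0643
t24.82 grasp [ 0.4411 -0.3751  0.0461] x [ 0.002 -0.002 -1.   ] y [ 0.188 -0.982  0.003] F [-0.  -0.6 -0.6] op 0.0643 q [-0.84  0.66  1.6  -0.    0.88  0.54]
```

```bash
python3 -m inch '-1.5 0 -4 0 0.7;0 0 -3 0 0.7;0 0 0 0 0.7;0 0 0 0 0.25;0 0 0 0 0.25;0 0 0 0 0.25;0 0 0 0 0.25;0 0 0 0 0.25' 10;python3 -m inch '0 0 0 0 0.25;0 0 4 0 0.25;0 0 10 0 0.25;0 0 20 0 0.25;0 0 30 0 0.25;0 0 30 0 0.25;0 0 25 0 0.25;0 0 0 0 0.25'
python3 - <<'E'
from h import *
state()
s=grab("scene");crop(s,90,200,180,160,4,"pics/s20.png")
E
```

```text
time: 25.48
tool_pos: [0.4385, -0.3744, 0.1963]
tool_rot: [1.741, 1.571, -1.212]
contact_force: [-0.2, -0.3, 0.3]
opening: 0.0357
time: 26.15
tool_pos: [0.4394, -0.3751, 0.3218]
tool_rot: [2.114, 1.56, -0.839]
contact_force: [0.8, -0.2, 0.1]
opening: 0.0358
t26.15 grasp [ 0.4405 -0.3764  0.1628] x [ 0.007 -0.008 -1.   ] y [ 0.188 -0.982  0.009] F [ 0.8 -0.2  0.1] op 0.0358 q [-0.84  0.51  1.5   0.    1.12  0.54]
```

View pics/s20.png

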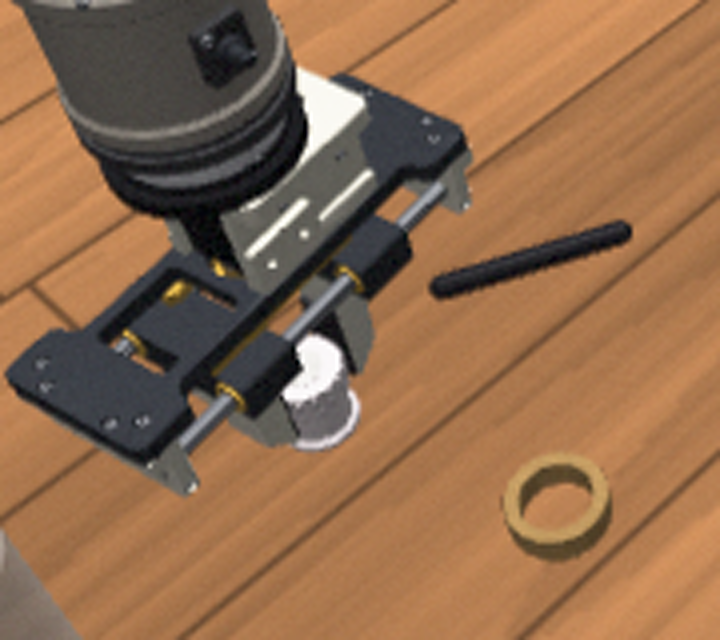

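```bash
python3 -m inch '3 20 0 0 0.25;10 36 0 0 0.25;10 36 0 0 0.25;10 36 0 0 0.25;10 36 0 0 0.25;10 36 0 0 0.25;10 36 0 0 0.25;10 36 0 0 0.25';python3 -m inch '10 36 0 0 0.25;10 36 0 0 0.25;10 36 0 0 0.25;10 36 0 0 0.25;5 6 0 0 0.25;0 0 -25 0 0.25;0 0 -25 0 0.25;0 0 -10 0 0.25';python3 -m inch '0 0 0 0 0.25;0 0 0 0 0.25'
python3 - <<'E'
from h import *
state()
s=grab("scene");crop(s,290,150,120,110,6,"pics/s21.png")
E
```

```text
time: 26.87
tool_pos: [0.5113, -0.1004, 0.3146]
tool_rot: [-0.464, 1.569, 2.866]
contact_force: [0.5, -0.4, 0.5]
opening: 0.0358
time: 27.53
tool_pos: [0.5552, 0.0478, 0.2518]
tool_rot: [-0.195, 1.565, 3.136]
contact_force: [-1.1, -0.6, -0.0]
opening: 0.0355
time: 27.7
tool_pos: [0.5565, 0.0473, 0.255]
tool_rot: [-0.131, 1.569, -3.085]
contact_force: [0.8, 0.2, 0.7]
opening: 0.0354
t27.70 grasp [0.5563 0.0472 0.096 ] x [-0.001 -0.    -1.   ] y [ 0.187 -0.982 -0.   ] F [0.8 0.2 0.7] op 0.0354 q [-0.05  0.56  1.62 -0.    0.96  1.33]
```

View pics/s21.png

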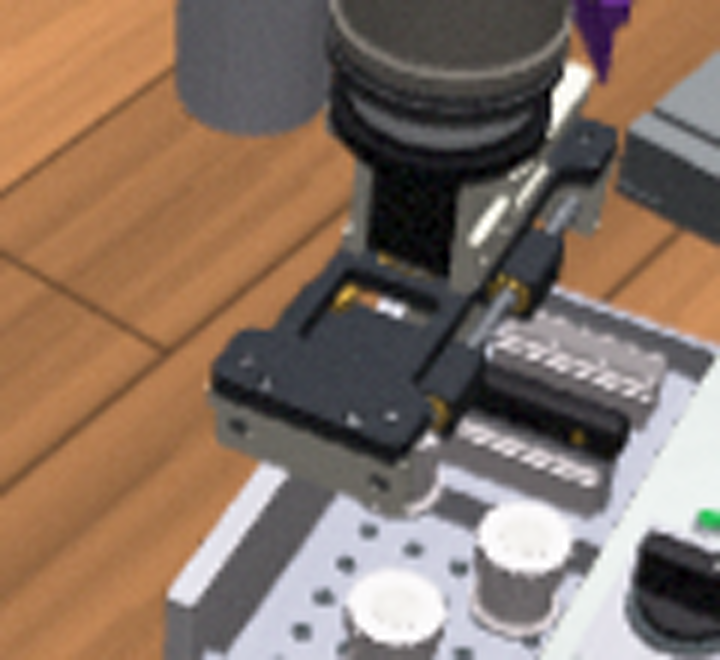

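```bash
python3 -m inch '1 0 -15 0 0.25;0 0 -12 0 0.25;0 0 -6 0 0.25;0 0 -4 0 0.25;0 0 0 0 0.25;0 0 0 0 0.25'; python3 -m inch '0 0 -0.5 0 0.25;0 0 0 0 0.48;0 0 0 0 0.48;0 0 0 0 0.48;0 0 0 0 0.48;0 0 10 0 0.48;0 0 30 0 0.48;0 0 35 0 0.48';python3 -m inch '0 0 35 0 0.3;0 0 25 0 0;-30 0 0 0 0;-40 0 0 0 0;-40 0 0 0 0;-30 0 0 0 0;0 0 0 0 0;0 0 0 0 0' 
python3 - <<'E'
from h import *
state()
s=grab("scene");crop(s,310,180,120,110,6,"pics/s22.png")
t=grab("top");crop(t,210,170,120,110,6,"pics/t22.png")
E
```

```text
time: 28.25
tool_pos: [0.5578, 0.0476, 0.219]
tool_rot: [2.833, 1.57, -0.12]
contact_force: [0.7, 0.3, -0.7]
opening: 0.0361
time: 28.92
tool_pos: [0.5569, 0.0477, 0.2923]
tool_rot: [-0.219, 1.566, 3.112]
contact_force: [2.0, -0.5, 0.2]
opening: 0.0442
time: 29.58
tool_pos: [0.4166, 0.0478, 0.3539]
tool_rot: [2.845, 1.569, -0.108]
contact_force: [0.7, -1.4, 0.7]
opening: 0.0007
t29.58 grasp [0.4169 0.0478 0.1949] x [ 0.002 -0.    -1.   ] y [ 0.188 -0.982  0.001] F [ 0.7 -1.4  0.7] op 0.0007 q [-0.07  0.2   1.87 -0.    1.06  1.31]
```

View pics/s22.png

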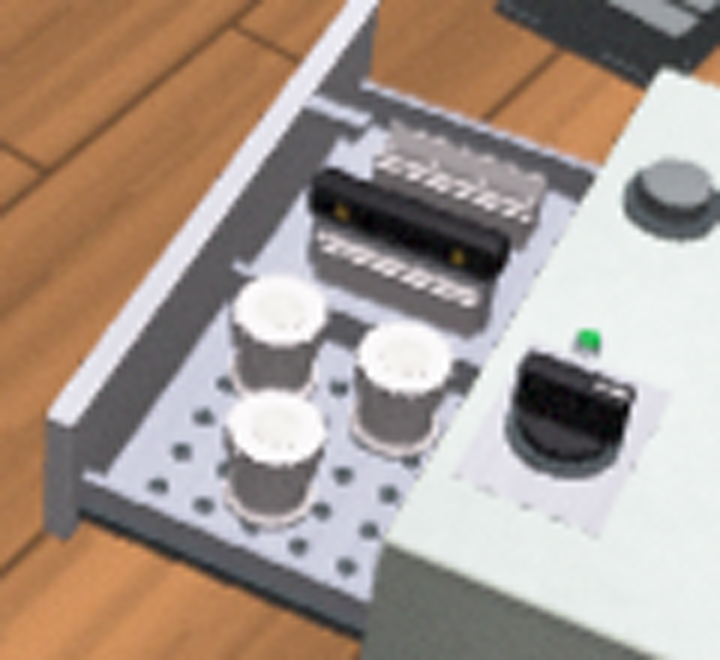

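View pics/t22.png

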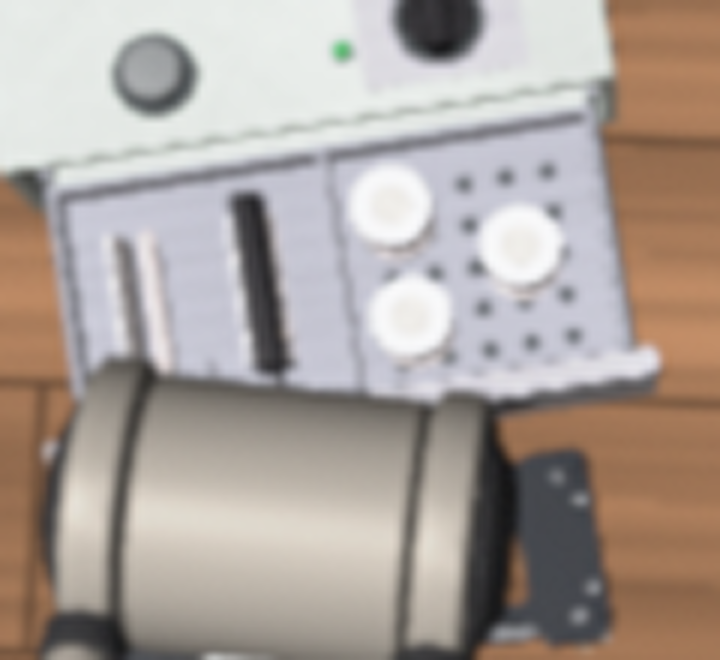

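```bash
python3 -m inch '0 3 -30 0 0;0 0 -35 0 0;0 0 -30 0 0;0 0 -15 0 0;0 0 -6 0 0;0 0 0 0 0;0 0 0 0 0;0 0 0 0 0'
python3 - <<'E'
from h import *
s,R,g=state()
O=np.array([.640,.0935]);c,sn=np.cos(.189),np.sin(.189)
d=g[:2]-O;print(c*d[0]+sn*d[1],-sn*d[0]+c*d[1])
t=grab("top");crop(t,190,170,150,120,5,"pics/t23.png")
E
```

```text
time: 30.35
tool_pos: [0.4185, 0.0506, 0.2377]
tool_rot: [2.863, 1.568, -0.09]
contact_force: [0.6, 0.7, -0.1]
opening: 0.0006
t30.35 grasp [0.4188 0.0506 0.0787] x [ 0.002 -0.    -1.   ] y [ 0.188 -0.982  0.001] F [ 0.6  0.7 -0.1] op 0.0006 q [-0.06  0.39  2.01 -0.    0.73  1.32]
-0.22528279298062276 -0.000593714028224307
```

View pics/t23.png

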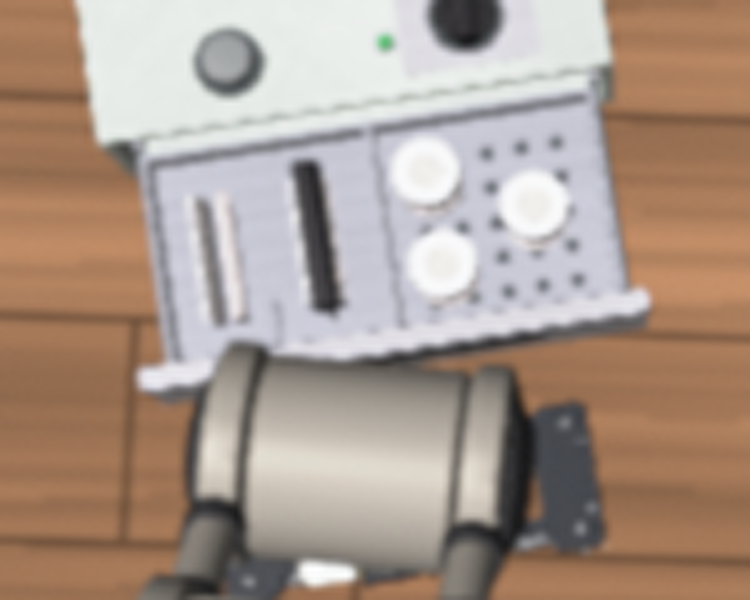

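```bash
python3 -m inch '15 2.9 0 0 0;20 3.8 0 0 0;20 3.8 0 0 0;10 1.9 0 0 0;4 0.8 0 0 0;4 0.8 0 0 0;4 0.8 0 0 0;4 0.8 0 0 0'
python3 -m inch '4 0.8 0 0 0;4 0.8 0 0 0;4 0.8 0 0 0;4 0.8 0 0 0;4 0.8 0 0 0;4 0.8 0 0 0;4 0.8 0 0 0;4 0.8 0 0 0'
python3 - <<'E'
from h import *
s,R,g=state()
O=np.array([.640,.0935]);c,sn=np.cos(.189),np.sin(.189)
d=g[:2]-O;print(c*d[0]+sn*d[1],-sn*d[0]+c*d[1])
s=grab("scene");crop(s,290,150,150,130,5,"pics/s24.png")
E
```

```text
time: 31.07
tool_pos: [0.498, 0.0663, 0.2369]
tool_rot: [-0.03, 1.569, -2.983]
contact_force: [-4.7, 0.1, 1.9]
opening: 0.0004
time: 31.73
tool_pos: [0.5309, 0.0727, 0.2367]
tool_rot: [0.517, 1.571, -2.436]
contact_force: [-4.4, -1.0, 3.1]
opening: 0.0004
t31.73 grasp [0.5308 0.0727 0.0777] x [-0. -0. -1.] y [ 0.188 -0.982  0.   ] F [-4.4 -1.   3.1] op 0.0004 q [-0.01  0.55  1.7  -0.    0.88  1.38]
-0.11111781565873595 8.904357434975571e-05
```

View pics/s24.png

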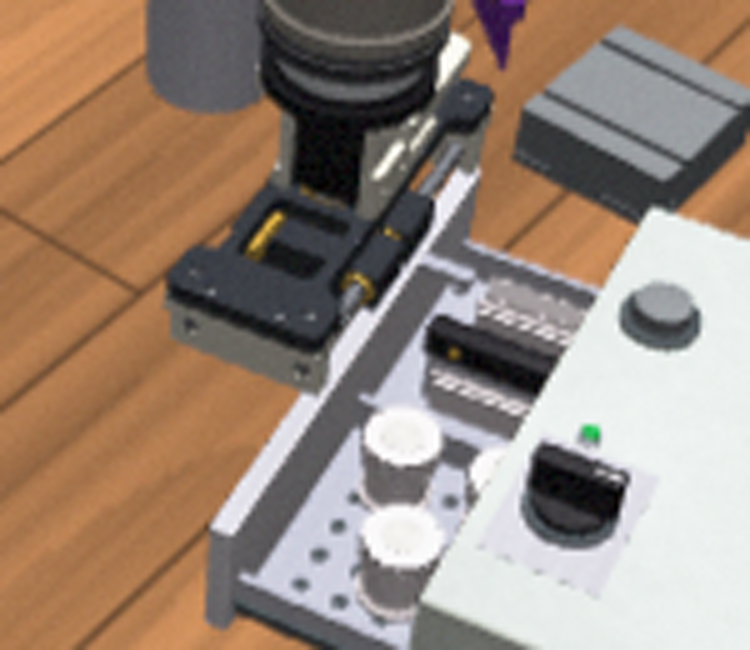

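```bash
python3 -m inch '4 0.8 1 0 0;4 0.8 1 0 0;4 0.8 1 0 0;4 0.8 0 0 0;4 0.8 0 0 0;4 0.8 0 0 0;4 0.8 0 0 0;4 0.8 0 0 0'
python3 -m inch '4 0.8 0 0 0;4 0.8 0 0 0;4 0.8 0 0 0;4 0.8 0 0 0;4 0.8 0 0 0;4 0.8 0 0 0;4 0.8 0 0 0;2 0.4 0 0 0'
python3 - <<'E'
from h import *
s,R,g=state()
O=np.array([.640,.0935]);c,sn=np.cos(.189),np.sin(.189)
d=g[:2]-O;print(c*d[0]+sn*d[1],-sn*d[0]+c*d[1])
s=grab("scene");crop(s,310,150,150,130,5,"pics/s25.png")
E
```

```text
time: 32.45
tool_pos: [0.5628, 0.0792, 0.2395]
tool_rot: [-0.055, 1.57, -3.008]
contact_force: [-5.0, -0.9, -2.7]
opening: 0.0006
time: 33.12
tool_pos: [0.593, 0.0851, 0.2397]
tool_rot: [2.205, 1.571, -0.748]
contact_force: [-5.0, -1.1, -1.4]
opening: 0.0001
t33.12 grasp [0.5931 0.0851 0.0807] x [ 0. -0. -1.] y [ 0.188 -0.982  0.   ] F [-5.  -1.1 -1.4] op 0.0001 q [ 0.01  0.64  1.51 -0.    0.99  1.4 ]
-0.047663807590860974 0.0005626501300453109
```

View pics/s25.png

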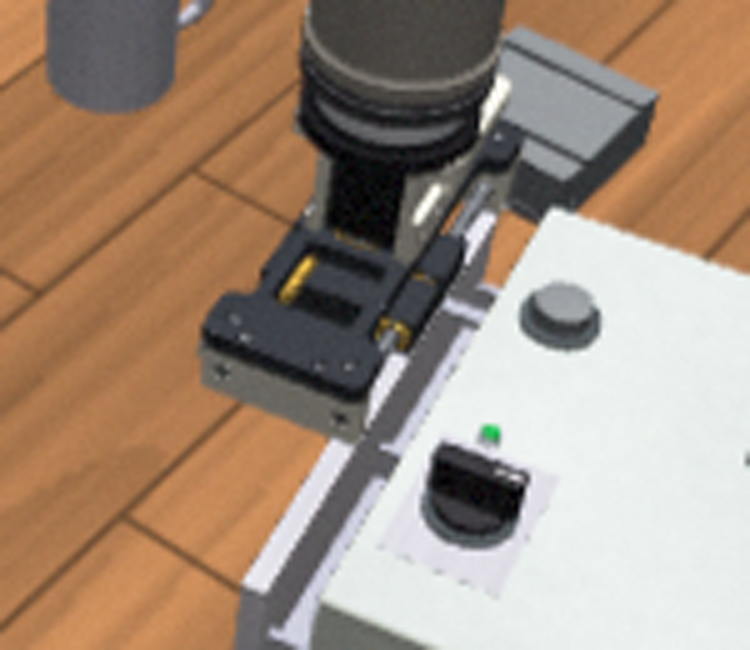

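```bash
python3 -m inch '2 0.4 0 0 0;2 0.4 0 0 0;2 0.4 0 0 0;2 0.4 0 0 0;2 0.4 0 0 0;2 0.4 0 0 0;1.5 0.3 0 0 0;1 0.2 0 0 0'
python3 -m inch '1 0.2 0 0 0;1 0.2 0 0 0;1 0.2 0 0 0;1 0.2 0 0 0;1 0.2 0 0 0;1 0.2 0 0 0;1 0.2 0 0 0;1 0.2 0 0 0'
python3 - <<'E'
from h import *
s,R,g=state()
O=np.array([.640,.0935]);c,sn=np.cos(.189),np.sin(.189)
d=g[:2]-O;print(c*d[0]+sn*d[1],-sn*d[0]+c*d[1])
E
```

```text
time: 33.83
tool_pos: [0.606, 0.0877, 0.2398]
tool_rot: [0.056, 1.567, -2.897]
contact_force: [-12.3, -4.1, 3.6]
opening: 0.0007
time: 34.5
tool_pos: [0.615, 0.0894, 0.2398]
tool_rot: [0.968, 1.57, -1.984]
contact_force: [-3.4, -1.4, -2.8]
opening: 0.0005
t34.50 grasp [0.6149 0.0893 0.0808] x [-0. -0. -1.] y [ 0.188 -0.982  0.   ] F [-3.4 -1.4 -2.8] op 0.0005 q [ 0.02  0.68  1.44 -0.    1.02  1.4 ]
-0.02540155064631694 0.0006241339114135451
```

```bash
python3 -m inch '1 0.2 0 0 0;1 0.2 0 0 0;1 0.2 0 0 0;0 0 0 0 0'
python3 -m inch '1 0.2 0 0 0;1 0.2 0 0 0;0 0 0 0 0'
python3 -m inch '1 0.2 0 0 0;1 0.2 0 0 0;0 0 0 0 0'
python3 - <<'E'
from h import *
s,R,g=state()
O=np.array([.640,.0935]);c,sn=np.cos(.189),np.sin(.189)
d=g[:2]-O;print(c*d[0]+sn*d[1],-sn*d[0]+c*d[1])
s=grab("scene");crop(s,310,150,150,130,5,"pics/s26.png")
E
```

```text
time: 34.83
tool_pos: [0.6182, 0.0901, 0.2399]
tool_rot: [2.107, 1.57, -0.846]
contact_force: [-4.2, -1.8, -2.2]
opening: 0.0002
time: 35.08
tool_pos: [0.6193, 0.0903, 0.2399]
tool_rot: [0.085, 1.567, -2.867]
contact_force: [-10.5, -3.2, 1.9]
opening: 0.0003
time: 35.33
tool_pos: [0.6201, 0.0904, 0.2399]
tool_rot: [0.025, 1.563, -2.927]
contact_force: [-16.9, -5.4, 7.7]
opening: 0.0004
t35.33 grasp [0.6189 0.0901 0.0809] x [-0.008 -0.002 -1.   ] y [ 0.188 -0.982  0.   ] F [-16.9  -5.4   7.7] op 0.0004 q [ 0.02  0.69  1.42 -0.    1.04  1.41]
-0.021386669469175588 0.0006787458143861051
```

View pics/s26.png

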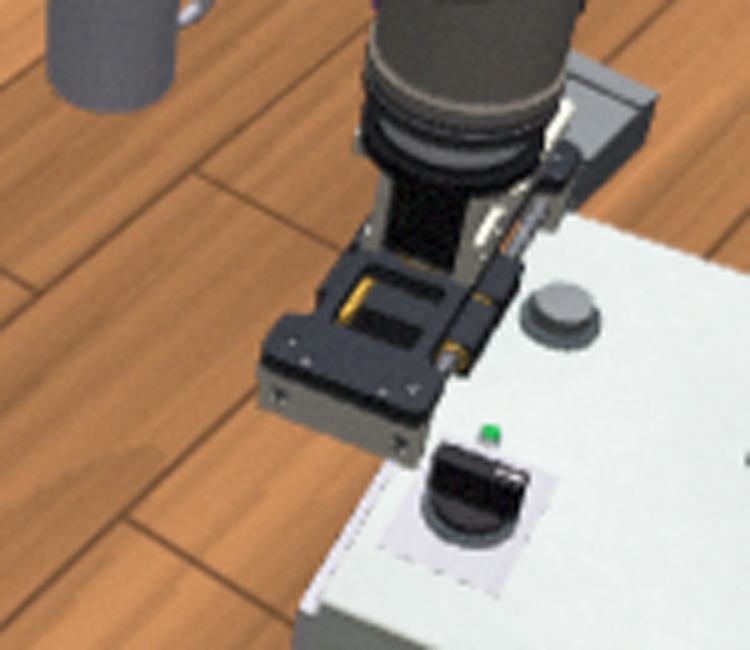

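```bash
python3 -m inch '-1 -0.2 0 0 0;-2 -0.4 0 0 0;-4 -0.8 0 0 0;-8 -1.5 0 0 0;-15 -3 0 0 0;-25 -5 0 0 0;-35 -7 0 0 0;0 0 0 0 0'
python3 - <<'E'
from h import *
s,R,g=state()
s=grab("scene");crop(s,310,150,150,130,5,"pics/s27.png")
t=grab("top");crop(t,190,90,130,120,6,"pics/t27.png")
E
```

```text
time: 36.05
tool_pos: [0.5266, 0.0729, 0.2389]
tool_rot: [-0.216, 1.564, 3.114]
contact_force: [-0.5, 0.0, -0.2]
opening: 0.0002
t36.05 grasp [0.5255 0.0729 0.0799] x [-0.007  0.    -1.   ] y [ 0.188 -0.982 -0.001] F [-0.5  0.  -0.2] op 0.0002 q [-0.01  0.55  1.71  0.    0.89  1.38]
```

View pics/s27.png

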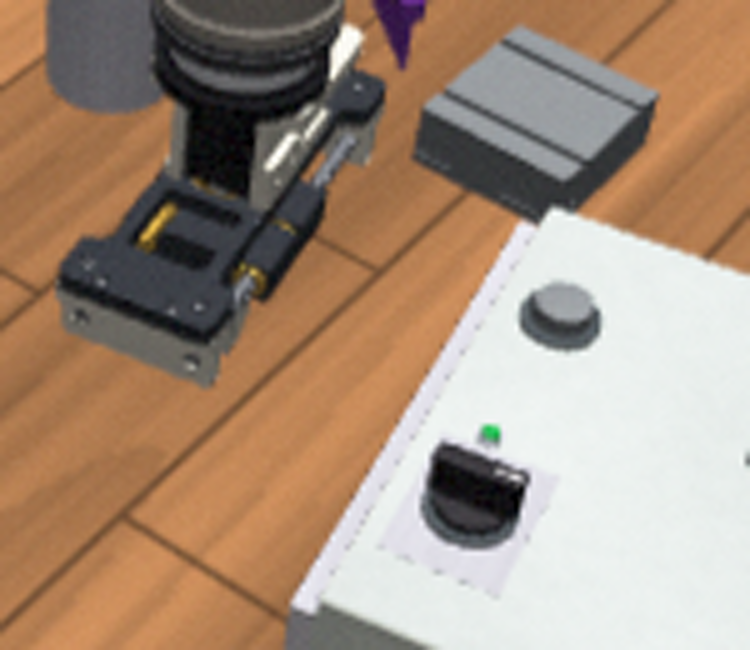

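View pics/t27.png

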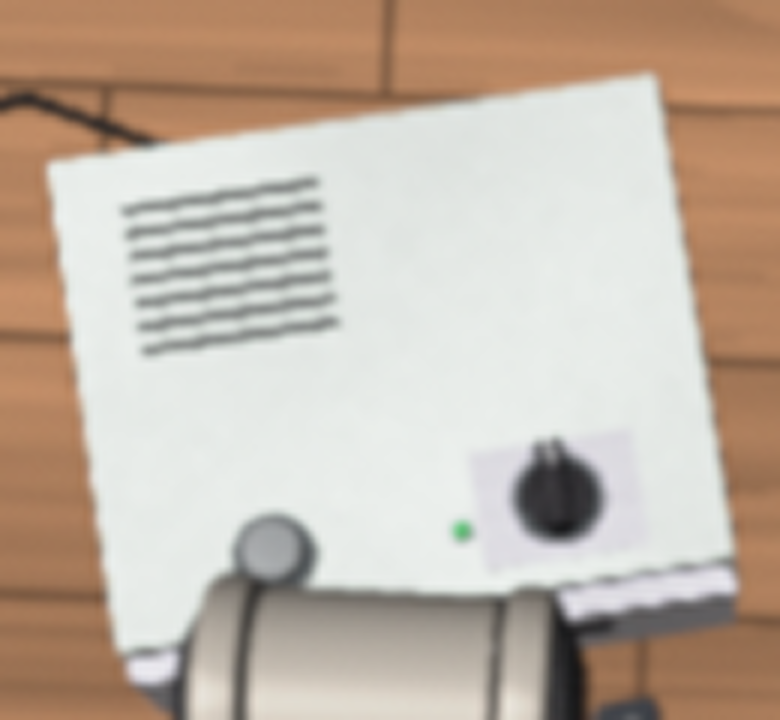

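```bash
python3 - <<'E'
from h import *
t=grab("top");s=grab("scene")
T=lambda c,z:cast(t,((c[0]+.5)/6-.5+190,(c[1]+.5)/6-.5+90),z)
S=lambda c,z:cast(s,((c[0]+.5)/5-.5+310,(c[1]+.5)/5-.5+150),z)
crop(t,255,145,60,50,12,"pics/t28.png");crop(s,385,225,40,40,15,"pics/s28.png")
p=[T(c,.092) for c in((470,452),(632,430),(648,545),(488,573))];print(sum(p)/4)
p=[S(c,.092) for c in((440,430),(557,478),(500,598),(380,545))];print(sum(p)/4)
E
```

```text
[0.68861068 0.03662011 0.092     ]
[0.68794872 0.03974172 0.092     ]
```

View pics/t28.png

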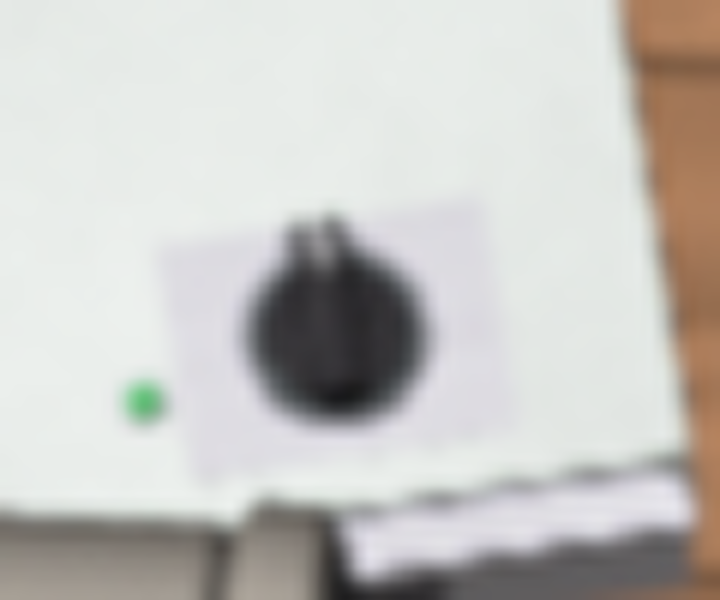

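View pics/s28.png

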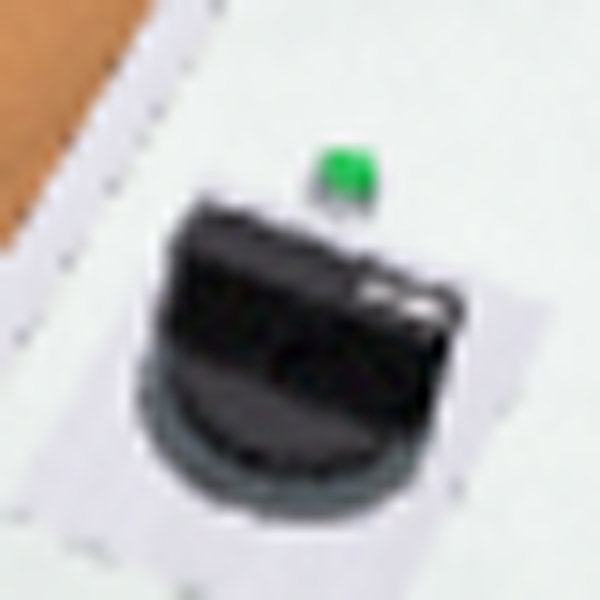

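```bash
python3 - <<'E'
from h import *
t=grab("top");s=grab("scene")
T=lambda c,z:cast(t,((c[0]+.5)/12-.5+255,(c[1]+.5)/12-.5+145),z)
S=lambda c,z:cast(s,((c[0]+.5)/15-.5+385,(c[1]+.5)/15-.5+225),z)
print(T((328,308),.123),S((320,267),.123)); a=S((192,222),.123);b=S((448,312),.123);print(a,b,np.linalg.norm(a-b),np.arctan2(*(b-a)[[1,0]]))
a=T((318,222),.123);b=T((339,395),.123);print(a,b,np.linalg.norm(a-b),np.arctan2(*(a-b)[[1,0]]))
print("disc",T((336,335),.101))
E
```

```text
[0.6871665 0.0371503 0.123    ] [0.68812998 0.03968683 0.123     ]
[0.66990177 0.03513419 0.123     ] [0.70614554 0.04418627 0.123     ] 0.037357078119395926 0.2447485262765063
[0.70653219 0.04009793 0.123     ] [0.66764758 0.03398377 0.123     ] 0.039362366368788315 0.155961767070041
disc [0.68727583 0.03681535 0.101     ]
```

```bash
python3 -m inch '0 0 30 0 0.45;0 0 40 0 0.45;0 0 40 0 0.45;36 -8 5 0 0.45;36 -8 0 0 0.45;36 -8 0 0 0.45;36 -8 0 0 0.45;18 -3 0 0 0.45';python3 -m inch '0 0 -15 0 0.45;0 0 -10 0 0.45;0 0 0 0 0.45;0 0 0 0 0.45;0 0 0 0 0.45'
python3 - <<'E'
from h import *
state()
s=grab("scene");crop(s,330,140,130,120,6,"pics/s29.png")
E
```

```text
time: 37.02
tool_pos: [0.6975, 0.0368, 0.3544]
tool_rot: [2.797, 1.567, -0.157]
contact_force: [-1.0, -0.6, -0.3]
opening: 0.041
time: 37.43
tool_pos: [0.6939, 0.0384, 0.3305]
tool_rot: [2.86, 1.57, -0.092]
contact_force: [-0.0, 0.2, -0.5]
opening: 0.0414
t37.43 grasp [0.694  0.0384 0.1715] x [ 0.001 -0.    -1.   ] y [ 0.188 -0.982  0.   ] F [-0.   0.2 -0.5] op 0.0414 q [-0.05  0.72  1.09 -0.    1.33  1.33]
```

View pics/s29.png

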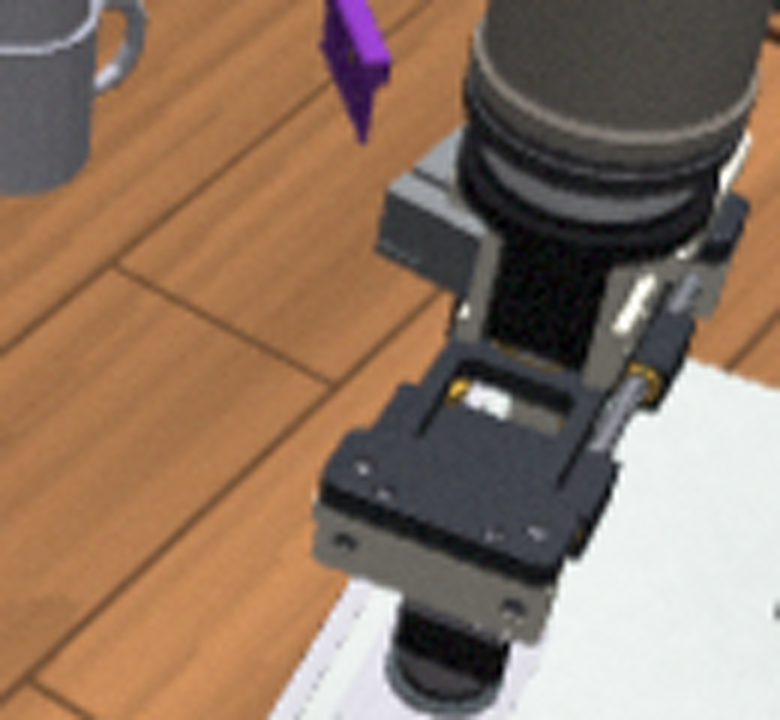

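```bash
python3 -m inch '-6 0 -10 0 0.45;0 0 -15 0 0.45;0 0 -12 0 0.45;0 0 -6 0 0.45;0 0 -3 0 0.45;0 0 0 0 0.45;0 0 0 0 0.45'
python3 - <<'E'
from h import *
state()
s=grab("scene");crop(s,330,140,130,120,6,"pics/s30.png")
E
```

```text
time: 38.07
tool_pos: [0.6883, 0.0381, 0.2843]
tool_rot: [2.77, 1.57, -0.182]
contact_force: [0.1, 0.7, 0.3]
opening: 0.0416
t38.07 grasp [0.6884 0.038  0.1253] x [ 0.001 -0.    -1.   ] y [ 0.188 -0.982  0.   ] F [0.1 0.7 0.3] op 0.0416 q [-0.06  0.74  1.17 -0.    1.23  1.33]
```

View pics/s30.png

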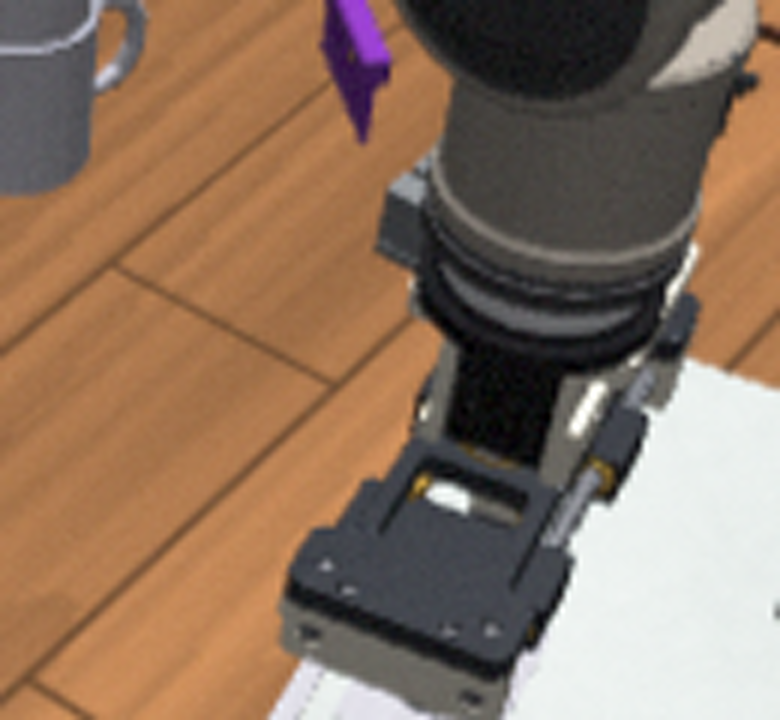

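```bash
python3 -m inch '0 0 -3 0 0.45;0 0 0 0 0.05;0 0 0 0 0.05;0 0 0 0 0.05;0 0 0 0 0.05;0 0 0 0 0.05;0 0 0 0 0.05' 30
python3 - <<'E'
from h import *
state()
E
```

```text
time: 38.7
tool_pos: [0.6881, 0.0377, 0.2809]
tool_rot: [1.794, 1.57, -1.159]
contact_force: [0.6, -1.3, 0.3]
opening: 0.0119
t38.70 grasp [0.6882 0.0375 0.1219] x [ 0.    -0.001 -1.   ] y [ 0.188 -0.982  0.001] F [ 0.6 -1.3  0.3] op 0.0119 q [-0.06  0.75  1.17 -0.    1.22  1.33]
```

Opening 12 mm matches the bar. Twist clockwise.

```bash
python3 -m inch '0 0 0 -0.1 0.05;0 0 0 -0.1 0.05;0 0 0 -0.1 0.05;0 0 0 -0.1 0.05;0 0 0 -0.1 0.05;0 0 0 -0.1 0.05;0 0 0 0 0.05'
python3 - <<'E'
from h import *
s,R,g=state(); print(s["torque"],np.arctan2(R[1,1],R[0,1])+1.382)
E
python3 -m inch '0 0 0 -0.1 0.05;0 0 0 -0.1 0.05;0 0 0 -0.1 0.05;0 0 0 -0.1 0.05;0 0 0 -0.08 0.05;0 0 0 0 0.05;0 0 0 0 0.05'
python3 - <<'E'
from h import *
s,R,g=state(); print(s["torque"],np.arctan2(R[1,1],R[0,1])+1.382)
s=grab("scene");crop(s,330,140,130,120,6,"pics/s31.png")
E
```

```text
time: 39.28
tool_pos: [0.6881, 0.0376, 0.2809]
tool_rot: [2.314, 1.57, -1.242]
contact_force: [0.6, -3.6, 0.3]
opening: 0.0119
t39.28 grasp [0.6882 0.0374 0.1219] x [ 0.    -0.001 -1.   ] y [-0.403 -0.915  0.001] F [ 0.6 -3.6  0.3] op 0.0119 q [-0.06  0.75  1.17 -0.    1.22  1.93]
[-0.42063046 -0.04385832  0.0768182 ] -0.6036289323691844
time: 39.87
tool_pos: [0.6881, 0.0375, 0.2808]
tool_rot: [2.522, 1.57, -1.506]
contact_force: [0.3, -4.5, 1.2]
opening: 0.0118
t39.87 grasp [0.6881 0.0373 0.1218] x [ 0.    -0.001 -1.   ] y [-0.775 -0.632  0.001] F [ 0.3 -4.5  1.2] op 0.0118 q [-0.06  0.75  1.17 -0.    1.22  2.4 ]
[-0.70229871  0.00836036  0.1378662 ] -1.0756195450409296
```

View pics/s31.png

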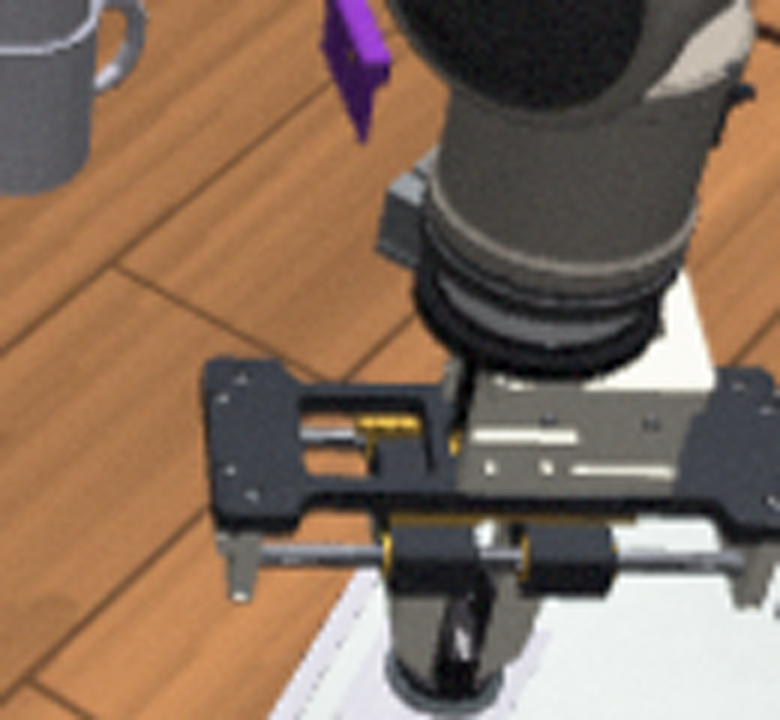

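```bash
python3 -m inch '0 0 0 -0.06 0.05;0 0 0 -0.06 0.05;0 0 0 -0.04 0.05;0 0 0 -0.04 0.05;0 0 0 0 0.05;0 0 0 0 0.05'
python3 - <<'E'
from h import *
s,R,g=state(); print(s["torque"],np.arctan2(R[1,1],R[0,1])+1.382)
E
```

```text
time: 40.42
tool_pos: [0.688, 0.0377, 0.2809]
tool_rot: [2.596, 1.569, -1.632]
contact_force: [-0.8, -5.1, 1.2]
opening: 0.0125
t40.42 grasp [0.688  0.0374 0.1219] x [-0.    -0.001 -1.   ] y [-0.885 -0.466  0.001] F [-0.8 -5.1  1.2] op 0.0125 q [-0.06  0.75  1.17 -0.    1.22  2.6 ]
[-0.77879567  0.11982614  0.72616482] -1.2752282494007356
```

```bash
python3 -m inch '0 0 0 0.06 0.05;0 0 0 0.1 0.05;0 0 0 0.12 0.05;0 0 0 0.12 0.05;0 0 0 0.12 0.05;0 0 0 0.12 0.05;0 0 0 0.12 0.05;0 0 0 0.12 0.05';python3 -m inch '0 0 0 0.12 0.05;0 0 0 0.12 0.05;0 0 0 0.12 0.05;0 0 0 0.04 0.05;0 0 0 0 0.05;0 0 0 0 0.05'
python3 - <<'E'
from h import *
s,R,g=state(); print(s["torque"],np.arctan2(R[1,1],R[0,1])+1.382)
E
python3 -m inch '0 0 0 0 0.5;0 0 0 0 0.5;0 0 0 0 0.5;0 0 0 0 0.5;0 0 15 0 0.5;0 0 30 0 0.5;0 0 35 0 0.5;0 0 35 0 0.5'
python3 -m inch '-36 0 0 0 0.5;-36 0 0 0 0.5;-36 0 0 0 0.5;-36 0 0 0 0.5;-36 0 0 0 0.5;-36 0 0 0 0.5;0 0 0 0 0.5;0 0 0 0 0.5'
python3 - <<'E'
from h import *
state()
s=grab("scene");cv2.imwrite("pics/scene9.png",s["color"][:,:,::-1])
t=grab("top");cv2.imwrite("pics/top9.png",t["color"][:,:,::-1]);crop(t,190,90,130,120,6,"pics/t32.png")
E
```

```text
time: 41.08
tool_pos: [0.688, 0.0377, 0.2809]
tool_rot: [1.958, 1.57, -1.386]
contact_force: [-0.7, -4.6, 0.6]
opening: 0.0117
time: 41.58
tool_pos: [0.688, 0.0377, 0.2809]
tool_rot: [1.561, 1.57, -1.392]
contact_force: [-0.9, -4.9, 1.5]
opening: 0.0119
t41.58 grasp [0.6881 0.0376 0.1219] x [ 0.    -0.001 -1.   ] y [ 0.188 -0.982  0.001] F [-0.9 -4.9  1.5] op 0.0119 q [-0.06  0.75  1.17 -0.    1.22  1.33]
[-0.88136077  0.09118374 -0.08624496] 9.649577800541209e-05
time: 42.25
tool_pos: [0.6878, 0.0385, 0.3964]
tool_rot: [-0.473, 1.569, 2.858]
contact_force: [0.1, -0.1, -0.7]
opening: 0.0462
time: 42.92
tool_pos: [0.4706, 0.0385, 0.3964]
tool_rot: [-2.974, 1.57, 0.357]
contact_force: [0.7, -0.0, 1.0]
opening: 0.0459
t42.92 grasp [0.4707 0.0385 0.2374] x [ 0.001  0.    -1.   ] y [ 0.188 -0.982 -0.   ] F [ 0.7 -0.   1. ] op 0.0459 q [-0.08  0.25  1.68  0.    1.21  1.3 ]
```

View pics/scene9.png

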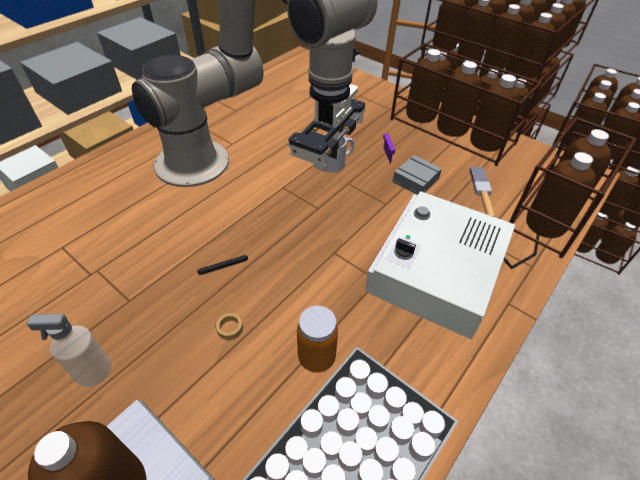

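View pics/t32.png

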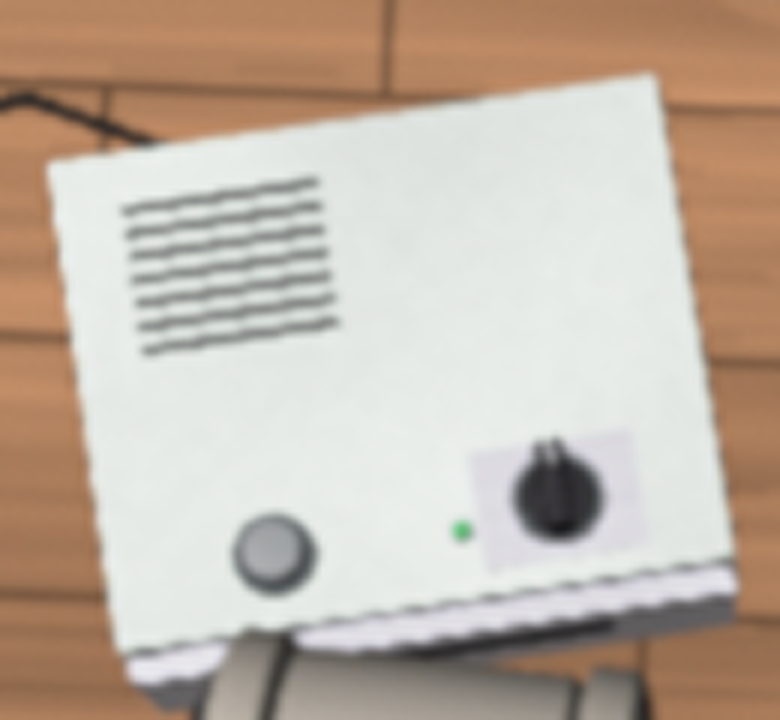

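View pics/top9.png

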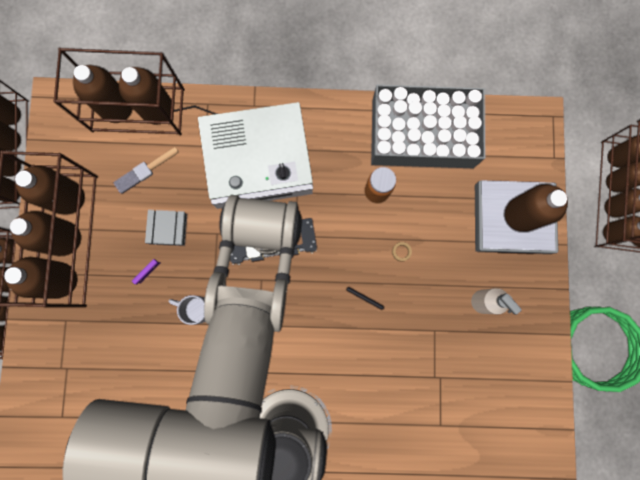

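```bash
python3 -c "
from cell import workorder
print(workorder.hand_in())"
```

```text
the job is handed in; nothing more can be done
None
```

I carried out every step of the job and handed it in at about 43 s of the 210 s allowed. The hand-in gives no verdict, so the checks below are mine.

**What I did:**
- I pressed the release and the drawer popped out.
- I moved the one black scraper from the draining block into slot_a. It bottomed out at the expected height.
- I stood the three caps present in the open bay in one layer. There was no fourth cap or second scraper; the purple look-alike was left alone.
- I pushed the drawer in slowly until it met its stop at about 17 N, and it stayed shut when I backed off.
- I turned the switch clockwise to its stop. The gripper read 1.27 rad and the torque jumped to 0.73 N m. I then guided the switch back to rest and let go.

**Last checks:**
- The last two camera views show the drawer shut, the release up and the switch bar where it began.
- The jar, spray bottle and mug are upright, and the arm is clear of everything.
- The load can't be seen behind the shut drawer. It was last seen whole with all pieces in place just before the push. Partway in, the scraper and two of the caps were fully visible and still standing; the third was partly hidden behind the cabinet edge.

**Disagreements:**
- The first cap turned up about 3 cm from where I had put it in the bay. It was upright and inside the limits, so I left it and placed the other two around it.
- The two cameras differed by 2 to 4 mm on the switch and about 6 mm on the cabinet's front edge. I used values in between, and the grips and fits confirmed them.

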